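Wedge a zone valve tight in the bench jig

ROBOT

A 6-joint arm with a two-finger parallel gripper is mounted at the origin on the work surface. World frame = base frame: x ahead of the robot, y to its left, z up, the work surface at z = 0. Lengths are in mm, angles in rad, forces in N, time in s.
With the tool pointing down it reaches from about 400 to 925 mm from the base axis. Payload 12.5 kg.
Tool frame: the origin (TCP) lies at the very end of the fingers, on their centre line; the grasp point (between the pads) lies env.hold_point_z behind it (env.hold_point_z is the distance from the TCP to the grasp point, in mm); y points along the fingers, z is the direction in which the jaws open and shut, and the axes are right-handed (so a half turn about y gives the same grasp; the last joint's range is limited). The gripper opens to 95 mm and grips with 3 to 60 N. Pads are 20 mm wide; open, the fingers measure 119 mm over their backs; the gripper's body (75 mm by 180 mm) begins 59 mm behind the grasp point.
Start: joints at [1.05, 0.491, 1.559, -0, 1.092, -0.106], TCP at [251.865, 572.023, 214.661] pointing down, gripper open.
Joint ranges: [-3.1, 3.1], [-0.84, 2.19], [0.05, 2.79], [-1.13, 4.28], [0.06, 2.93], [-2.69, 2.69]. Speed limits (rad/s): [2.22, 2.22, 2.79, 3.14, 3.14, 3.14].

INTERFACE

Orientations are given as [roll, pitch, yaw] about the fixed x, y, z axes, in that order (R = Rz(yaw) Ry(pitch) Rx(roll)).
In Python, from cell import env gives the robot as it stands.
- The arm moves only by the shell command python3 -m inch 'ROWS'. ROWS is JSON, one flat list of numbers, 7 for each row, row after row: the shift along the tool's x, y, z in m, then the turn, a rotation vector about the tool's x, y, z in degrees, then the closure, from -1 (fully open) to 1 (shut). In form: [tx, ty, tz, ax, ay, az, hand, tx, ty, tz, ax, ay, az, hand, ...]. A call has 1 to 10 rows; each row shifts and turns the commanded pose from where the row before left it, along the tool's axes as they then stand; what a row does not reach is not made up. A row lasts 1/10 s, in which the tool goes at most 50 mm and 8.59 degrees, less where a joint would pass 70% of its speed; a pose out of reach is approached as far as the arm can. A call is refused whole if a number of a shift passes 0.05 or a number of a turn 8.59, either way. A call with a gripper value outside its range is refused whole. The fingers move at their own pace and stop on an object; the grip force is fixed at half the most. Time passes only in rows, so rows that do not move let the fingers close. It gives the time, the measured TCP pose, the force and the opening at its end, in the units of the state.
- env.state(): the state, without advancing time (a new reading comes with each control period).
- env.read_camera(name): name is "side" or "top" or "wrist"; returns a dict with "pixels" (400x640x3 uint8, blue, green, red), "depth" (400x640 float32, mm along the optical axis (not along the pixel's ray), 0 where there is no reading), "mtx" (3x3 intrinsics, pixels), "k1" (the pictures are not rectified: a ray, as slopes to the right and down, at radius r is drawn at 1 + k1 r^2 times it, then the intrinsics apply), "R" (3x3) and "t" (3): a world point X has camera coordinates R X + t. Camera axes: x right, y down, z forward; pixel columns grow to the right and rows downward; lengths in mm; the calibration is good to about 2 mm. A picture is of the moment at which its call begins.
- env.job_done(): hands the job in, once; it reports no verdict.
The state is a dict: "t": time; "joints": joint angles; "qvel": joint speeds; "tau": joint torques, N m; "eef_pos": TCP position; "tcp_rot": TCP orientation; "ft_force": force on the tool from outside, world axes, zero at the start; "moment": the same for the moment, N m; "opening": opening from 0.0 (shut) to 1.0 (fully open).
Only numpy, scipy, OpenCV 4.12 (cv2) and the standard library are available. Lean on these libraries where they do the work, as an engineer would, in place of code of your own. Each camera call takes 0.05 s, during which the arm holds its last target.

TASK

Clamp the brass zone valve in the wedge jig: set the loose wedge by hand, thin end first, into the mouth of the slot and let go of it, then drive it home with the rubber mallet in firm but not hard taps until it goes no further and the valve is gripped tight. Lay the mallet back down on the bench, and leave the other things on the bench alone.

Things in the scene. Friction and masses are not known exactly. Their poses are not given: they have to be found in the camera images.
- jig: plywood base board (18 mm) of a wedge-clamp jig, fixed to the bench; origin on the bench under the slot's middle, z up; x is the way the wedge is driven, y leads across from cleat to jaw, valve and end stop (30 mm high, y 66 to 97). Board x -178 to 82, y -75 to 105, top z 18. The 100 mm slot, open at top and ends, runs from its mouth at x -50 to x 50 between sloping cleat (-y side) and jaw
- slot_mouth (a point): point on the base board in the slot's mouth, 12 mm to the cleat side of y 0; axes as the jig's. The oak cleat, 36 mm high, two bolts in slots, has a face closing in 1:6 towards +x; at the mouth it lies near y -25, but it is bolted up to 5 mm either way, so the wedge comes tight with its tip anywhere 60 to 125 mm past the mouth: to be found by feel
- jaw: sliding oak jaw of the jig, 108 mm along x, 30 thick, 30 high; slides along the jig's y only, about 1 N of friction. Origin 0.5 mm above the base board at the middle of its flat wedge face, which looks to -y and is parallel to the jig's x; axes as the jig's. It starts 1 to 3 mm slack (origin at jig y -3 to -1); closed on the valve, its origin is at jig y 0 to 1
- wedge: loose pale hardwood wedge on the bench, 145 mm long, 34 high, 10 thick at the tip, 34.2 at the butt, 68 g, waxed (friction about 0.3). Origin at its underside half-way along, z up, x from butt (-72.5) to tip (+72.5). Straight face: y +11, goes against the jaw; sloping face: from y +1 at the tip to -23.2 at the butt, goes against the cleat when its x lies along the jig's x. Once tight it stays by friction
- wedge_tip (a point): middle of the wedge's tip face (x +72.5 mm, 17 mm above its underside); axes as the wedge's
- wedge_butt (a point): middle of the wedge's butt face (x -72.5 mm, 17 mm above its underside), the face to tap; axes as the wedge's
- mallet: small black rubber mallet lying on the bench, 210 to 325 g. Origin under the middle of the head, z up; head a cylinder 36 mm across, 80 long along x, flat faces at x +40 and -40; pale handle 22 mm thick along -y from the head to y -198, drooping a little so that its end rests on the bench. A firm tap that seats the wedge is 15 to 20 N on its butt; over 30 N splits the wedge
- mallet_head (a point): centre of the mallet's head, 18 mm above its underside; axes as the mallet's
- mallet_grip (a point): point on the axis of the mallet's handle 34 mm from the middle of the head, a good place for a firm grip close behind the head; axes as the mallet's
- valve: brass zone valve standing loose on the base board between jaw and end stop; brass body 50 mm along x, 36 across y, 36 high, copper stubs along x to 65 mm either side, metal-cased actuator 70 x 44 mm on top reaching 80 mm above the board; about 0.55 kg. Origin at the middle of its underside; axes as the jig's
- tape: yellow roll of insulating tape lying flat, 68 mm across, 19 mm high; a bystander, to be left alone; origin at its underside
- water: clear water bottle with a blue cap, standing, 62 mm across, 170 mm high; a bystander, to be left alone; origin at its underside
- pattress: white open plastic back box, 86 x 86 x 34 mm; a bystander, to be left alone; origin at its underside
- driver: screwdriver with a green handle, lying; a bystander, to be left alone; origin at its underside
- meter: grey hand-held test meter lying on its back, 135 x 68 x 30 mm; a bystander, to be left alone; origin at its underside
- tee: brass pipe tee lying flat, about 64 x 36 x 26 mm; a bystander, to be left alone; origin at its underside
Things that resemble listed ones, but are neither listed nor needed, are in the scene too. What is meant by the wedge is not orange or red, and is the larger of those in its own colour.

How it is judged (in metres and radians):
On the way, in this order (a step that is already met when the one before it is completed fails the run):
1. the wedge stands in the slot, thin end first, its tip at least 15 mm past the mouth, still loose, and the hand has let go of it (y of wedge_tip in the frame of jig between -0.03 and 0.012 m and z of wedge_tip in the frame of jig between 0.025 and 0.045 m and angle between the x axis of wedge and the x axis of jig, either way round below 0.12 rad and angle between wedge's own z axis and vertical below 0.12 rad and x of wedge_tip in the frame of jig above -0.035 m and contact force between jaw and valve below 3 N and contact force between each of the fingers, the arm and wedge below 0.1 N), for 0.2 s.
2. the mallet taps the wedge in the slot with at least 4 N (y of wedge_tip in the frame of jig between -0.03 and 0.012 m and z of wedge_tip in the frame of jig between 0.025 and 0.045 m and angle between the x axis of wedge and the x axis of jig, either way round below 0.12 rad and angle between wedge's own z axis and vertical below 0.12 rad and x of wedge_tip in the frame of jig above -0.035 m and contact force between mallet and wedge above 4 N and contact force between each of the fingers, the arm and wedge below 0.1 N).
At the end, for the whole second after the job is handed in: wedge at rest in the slot, in line with it within 0.12 rad, the jaw gripping the valve with over 14 N; valve upright within 20 mm of its place on the jig; mallet at rest on the bench itself, head centre below 30 mm; nothing held (y of wedge_tip in the frame of jig between -0.03 and 0.012 m and z of wedge_tip in the frame of jig between 0.025 and 0.045 m and angle between the x axis of wedge and the x axis of jig, either way round below 0.12 rad and angle between wedge's own z axis and vertical below 0.12 rad and x of wedge_tip in the frame of jig above 0.005 m and contact force between jaw and valve above 14 N and linear speed of wedge below 0.01 m/s and x of valve in the frame of jig between -0.02 and 0.02 m and angle between valve's own z axis and vertical below 0.1 rad and contact force between each of the fingers, the arm, mallet and wedge below 0.1 N and height (world z) of mallet_head below 0.03 m and height (world z) of mallet_grip below 0.035 m and linear speed of mallet below 0.02 m/s); the robot touches nothing.
It fails at once if the mallet hit the wedge with more than 30 N (contact force between mallet and wedge above 30 N).
It fails at once if the wedge was driven tight with the hand instead of the mallet (contact force between any of the fingers, the arm and wedge above 1 N and contact force between jaw and valve above 5 N).
It fails at once if the robot or the mallet hit the valve (contact force between any of mallet, the fingers, the arm and valve above 2 N).
It fails at once if a bystander was moved more than 30 mm (distance of any of tape, water, pattress, driver, meter, tee from where it was at the start of the episode above 0.03 m).
It also fails if it takes over 72 s, if anything falls off the work surface, if the arm or the gripper's body presses on something with over 40 N, if the wrist force passes 120 N, or if a joint passes its speed limit or range.

## Working session

There is one attempt and no reset: what is moved stays moved. The work goes in short steps, Python scripts to look and compute and a shell command to move; the robot and the scene stay as the last step left them, time stands still between calls to the robot, and variables do not carry over. Pictures are saved under pics/ and viewed, and the job is handed in when it is done.

```bash
ls; mkdir -p pics
cat > h.py <<'E'
import numpy as np, cv2, sys
from cell import env
def shot(cam,name):
    d=env.read_camera(cam); cv2.imwrite(f'pics/{name}.png',d['pixels']); np.savez(f'pics/{name}.npz',**{k:np.asarray(v) for k,v in d.items()}); return d
def load(name): return dict(np.load(f'pics/{name}.npz'))
def ray(d,u,v):
    m=d['mtx']; k=float(d['k1']); xd=(u-m[0,2])/m[0,0]; yd=(v-m[1,2])/m[1,1]
    x,y=xd,yd
    for _ in range(20):
        s=1+k*(x*x+y*y); x,y=xd/s,yd/s
    return np.array([x,y,1.])
def pt(d,u,v,z=None):
    """world pt from depth, or on plane z"""
    r=ray(d,u,v); R=d['R']; t=d['t']
    if z is None:
        dep=float(np.median(d['depth'][int(v)-1:int(v)+2,int(u)-1:int(u)+2])); return R.T@(r*dep-t)
    c=-R.T@t; w=R.T@r; return c+w*(z-c[2])/w[2]
def cloud(d):
    m=d['mtx'];k=float(d['k1']); h,w=d['depth'].shape
    U,V=np.meshgrid(np.arange(w),np.arange(h)); xd=(U-m[0,2])/m[0,0]; yd=(V-m[1,2])/m[1,1]; x,y=xd.copy(),yd.copy()
    for _ in range(20):
        s=1+k*(x*x+y*y); x,y=xd/s,yd/s
    P=np.stack([x,y,np.ones_like(x)],-1)*d['depth'][...,None]
    return (P-d['t'])@d['R']
def proj(d,X):
    c=d['R']@np.asarray(X,float)+d['t']; x,y=c[0]/c[2],c[1]/c[2]; s=1+float(d['k1'])*(x*x+y*y); m=d['mtx']
    return m[0,0]*x*s+m[0,2],m[1,1]*y*s+m[1,2]
def tri(d1,p1,d2,p2):
    A=[];b=[]
    M=np.zeros((3,3));q=np.zeros(3)
    for d,p in((d1,p1),(d2,p2)):
        w=d['R'].T@ray(d,*p); w/=np.linalg.norm(w); c=-d['R'].T@d['t']; I=np.eye(3)-np.outer(w,w); M+=I;q+=I@c
    return np.linalg.solve(M,q)
E
python3 - <<'E'
from h import *
for c in('side','top','wrist'):
    d=shot(c,c+'0'); print(c,-d['R'].T@d['t'],d['mtx'][0,0],d['k1'])
print(env.state(),env.hold_point_z)
E
```

```text
pics
side [364.08849633 745.13580215 802.00107993] 400.2908742159721 0.024669649459909307
top [ 305.11338839    6.41451473 1354.25538214] 428.9920722126746 -0.10085475661533737
wrist [181.51978197 603.83292334 384.54133755] 307.57961172708855 0.01708705006074427
{'t': 0.15, 'joints': array([ 1.05042625e+00,  4.91416365e-01,  1.55932212e+00, -4.15339030e-05,
        1.09170224e+00, -1.05584426e-01]), 'qvel': array([ 0.00026744, -0.00097668, -0.00343039,  0.00083653, -0.00128948,
       -0.00047477]), 'tau': array([ 1.88285310e-03, -6.12895489e+01, -2.58278936e+01,  6.92709605e-02,
        4.73204535e-02, -4.35624452e-05]), 'eef_pos': array([251.75817734, 571.84940704, 214.19456521]), 'tcp_rot': array([-1.57164355e+00,  5.27401678e-05, -4.14766508e-01]), 'ft_force': array([-0.47335375, -0.22152095, -0.37979993]), 'moment': array([-0.05145963, -0.05809969,  0.02487244]), 'opening': 1.0020636654783794} 18.8
```

View pics/top0.png

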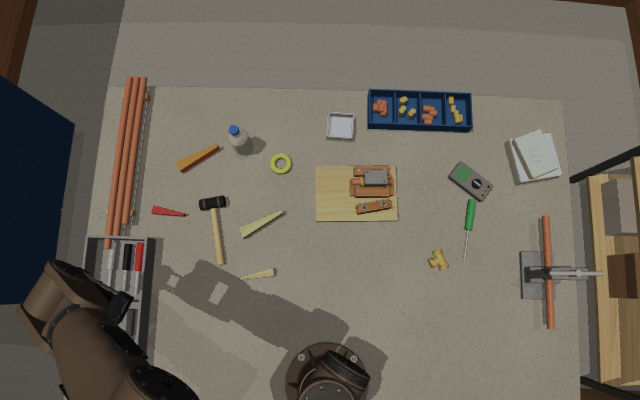

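View pics/side0.png

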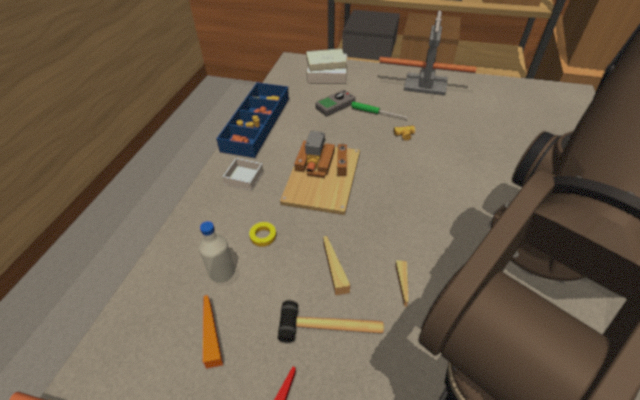

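View pics/wrist0.png

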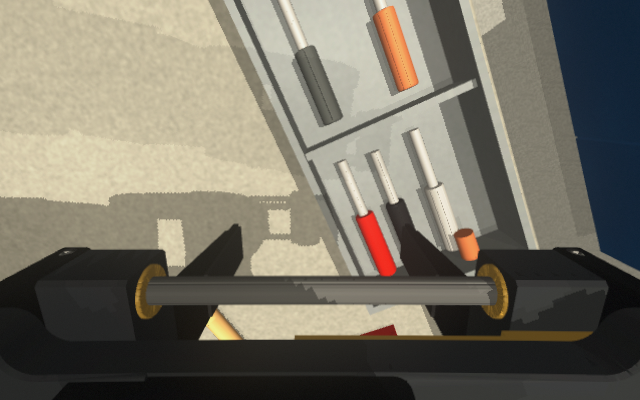

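The top view shows these wedges: orange (200,157), red (168,211), large pale (262,223) and small pale (258,275). The one I want is the large pale wedge at (262,223). The mallet head is at (213,203) and the jig board is around (356,193), with the valve at (375,178). I'll crop and measure next.

Run:
```python
from h import *
d=load('top0'); a=cv2.resize(d['pixels'][185:290,150:310],None,fx=5,fy=5,interpolation=cv2.INTER_CUBIC); cv2.imwrite('pics/c1.png',a)
b=cv2.resize(d['pixels'][155:230,305:410],None,fx=7,fy=7,interpolation=cv2.INTER_CUBIC); cv2.imwrite('pics/c2.png',b)
for n in('top0','side0'):
    d=load(n);P=cloud(d)
    for nm,(u,v) in dict(t=dict(w=(250,229),w2=(275,216),h=(213,203),g=(217,225),board=(330,205),cleat=(375,207),valve=(376,178),jaw=(371,194),small=(258,275)),s=dict(w=(335,265),h=(288,321),g=(310,324),board=(312,197),valve=(316,145),cleat=(342,158)))[n[0]].items():
        print(n,nm,P[v,u].round(1))
```

```text
top0 w [456.4 252.2  33.9]
top0 w2 [500.  176.9  31.6]
top0 h [533.5 373.3  39.5]
top0 g [466.6 359.4  23.3]
top0 board [543.4   6.5  13.4]
top0 cleat [ 533.5 -131.8   58.3]
top0 valve [ 616.2 -130.    94.6]
top0 jaw [ 576.  -120.    47.9]
top0 small [316.5 220.6  24.4]
side0 w [475.7 232.   33.6]
side0 h [537.1 389.   33.7]
side0 g [493.3 379.3  24.2]
side0 board [590.   22.   17.1]
side0 valve [610.2 -99.1  99.2]
side0 cleat [ 537.8 -112.4   55.8]
```

View pics/c1.png

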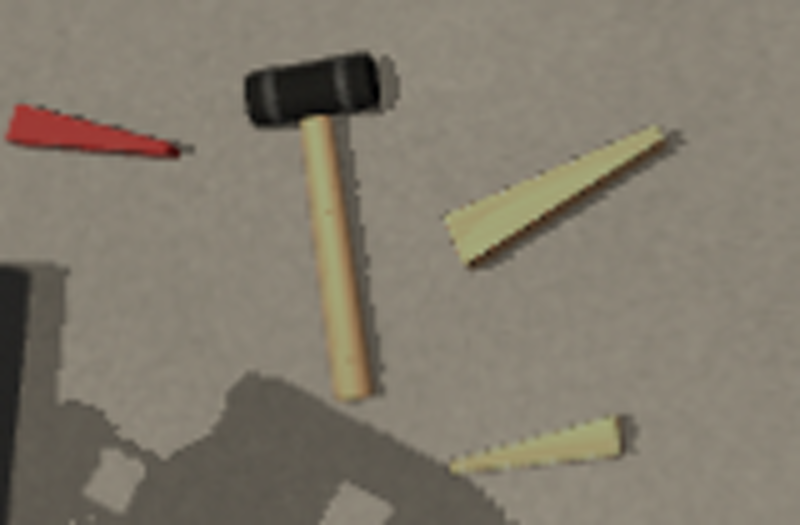

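View pics/c2.png

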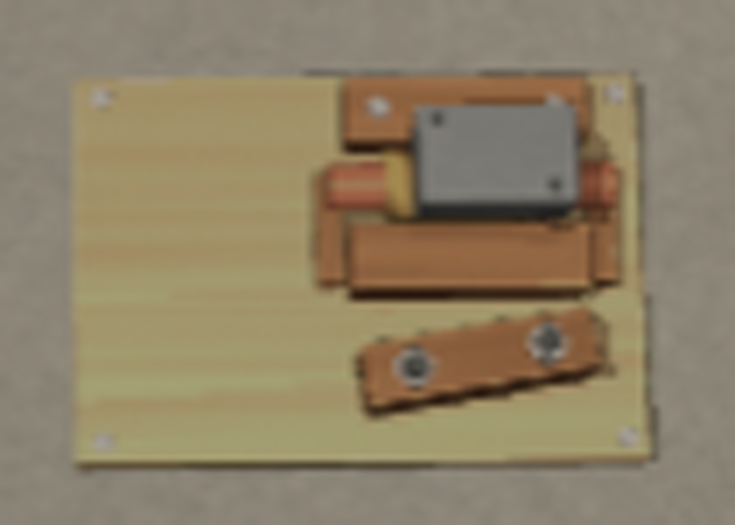

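The crop confirms it: the large pale wedge has its butt at crop (457,240) and its tip at (660,130). The small pale wedge at crop (540,445) is the decoy. The jig's slot mouth faces left (crop2 about (350,315)), so jig x is roughly world -y. Next come coarse poses from two views.

Run:
```python
from h import *
d=load('top0')
f1=lambda p:(p[0]/5+150-.4,p[1]/5+185-.4); f2=lambda p:(p[0]/7+305-.4,p[1]/7+155-.4)
for n,p,z in(('buttU',(445,217),34),('buttL',(468,263),34),('tip',(661,129),34),('headL',(248,98),18),('headR',(377,83),18),('hend',(353,398),11),('hneck',(316,120),17)):
    print(n,f1(p),pt(d,*f1(p),z=z).round(1))
for n,p in(('bUL',(74,76)),('bUR',(637,73)),('bLR',(651,459)),('bLL',(76,465))):
    print(n,pt(d,*f2(p),z=18).round(1))
for n,p,z in(('jawTL',(349,285),48),('jawTR',(590,290),48),('cleatTL',(357,350),54),('cleatTR',(600,312),54),('jawbackL',(350,223),48)):
    print(n,pt(d,*f2(p),z=z).round(1))
s=load('side0')
b=cv2.resize(s['pixels'][120:360,260:420],None,fx=3.3,fy=3.3,interpolation=cv2.INTER_CUBIC)[:600]; cv2.imwrite('pics/c3.png',b[:, :]); print(b.shape)
```

```text
buttU (238.6, 228.0) [458.3 288.   34. ]
buttL (243.2, 237.2) [430.2 271.8  34. ]
tip (281.8, 210.4) [517.9 156.3  34. ]
headL (199.2, 204.2) [531.9 423.6  18. ]
headR (225.0, 201.2) [544.3 341.1  18. ]
hend (220.2, 264.20000000000005) [345.4 343.3  11. ]
hneck (212.79999999999998, 208.6) [519.3 378.7  17. ]
bUL [670.5  58.2  18. ]
bUR [ 680.4 -201.5   18. ]
bLR [ 500.7 -208.    18. ]
bLL [490.1  50.6  18. ]
jawTL [570.2 -68.5  48. ]
jawTR [ 571.3 -175.8   48. ]
cleatTL [539.9 -72.3  54. ]
cleatTR [ 560.3 -179.5   54. ]
jawbackL [598.4 -68.4  48. ]
(600, 528, 3)
```

Run:
```python
from h import *
s=load('side0')
b=cv2.resize(s['pixels'][130:220,270:370],None,fx=7,fy=6.6,interpolation=cv2.INTER_CUBIC); cv2.imwrite('pics/c4.png',b)
b=cv2.resize(s['pixels'][225:350,265:390],None,fx=4.8,fy=4.8,interpolation=cv2.INTER_CUBIC); cv2.imwrite('pics/c5.png',b)
```

```text
(no output)
```

View pics/c4.png

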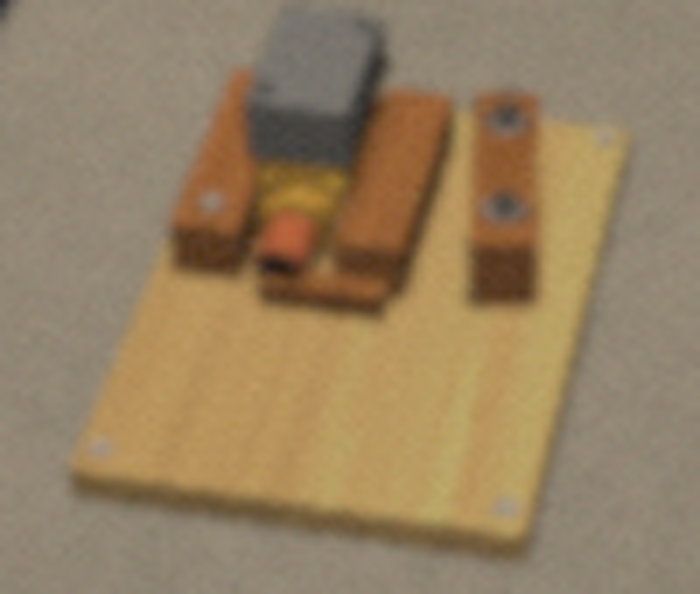

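View pics/c5.png

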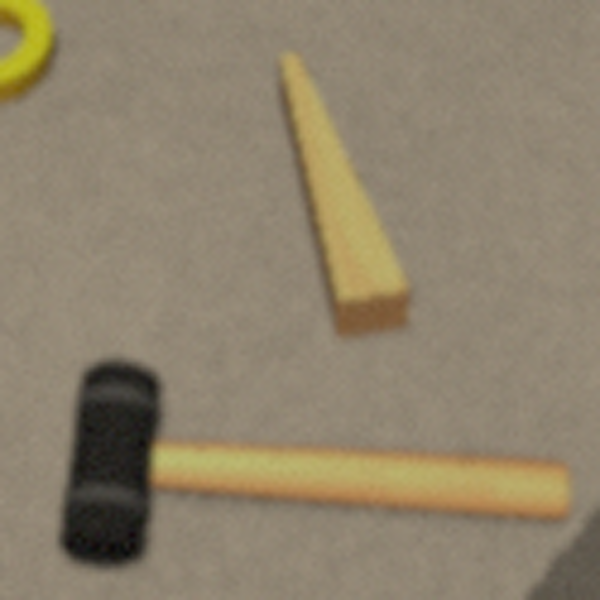

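Both views show the wedge's butt at crop5 (370,310), its tip at crop5 (290,58), and the mallet's head centre at (112,460). Next I work out a wrist look pose over the wedge.

```bash
cat >> h.py <<'E'
from scipy.spatial.transform import Rotation as Ro
def Rt(rpy): return Ro.from_euler('xyz',rpy).as_matrix()
def plan(p,yawdeg,st=None):
    """total shift in current tool axes (m) & turn about tool axes (deg) to reach p (mm), pointing down at yaw"""
    st=st or env.state(); R0=Rt(st['tcp_rot']); R1=Rt([-np.pi/2,0,np.radians(yawdeg)])
    sh=R0.T@(np.array(p)-st['eef_pos'])/1000; rv=np.degrees(Ro.from_matrix(R0.T@R1).as_rotvec())
    print('tool shift m',sh.round(4),'turn deg',rv.round(2),'tcp',st['eef_pos'].round(1),'yaw',np.degrees(st['tcp_rot'][2]).round(2))
E
python3 - <<'E'
from h import *
st=env.state(); d=load('wrist0'); R0=Rt(st['tcp_rot'])
Rc=d['R']@R0; tc=d['t']+d['R']@st['eef_pos']; print(Rc.round(3),tc.round(1))
np.savez('handeye.npz',Rc=Rc,tc=tc)
for p,yaw in(((560,255,250),-61),((520,240,214),-61),((500,290,250),-61)):
    R1=Rt([-np.pi/2,0,np.radians(yaw)]); e=dict(d); e['R']=Rc@R1.T; e['t']=tc-e['R']@np.array(p,float)
    print(p,yaw,[np.round(proj(e,X)) for X in((458,288,34),(430,272,34),(518,156,34),(538,382,18),(345,343,11),(492,370,17))])
    plan(p,yaw)
E
```

```text
[[-0.001  0.002  1.   ]
 [ 0.963 -0.271  0.001]
 [ 0.271  0.963 -0.002]] [ -0.6  28.1 184.9]
(560, 255, 250) -61 [array([260., 108.]), array([234., 108.]), array([258., 221.]), array([356.,  71.]), array([198.,  17.]), array([318.,  61.])]
tool shift m [ 0.4098 -0.0357 -0.1658] turn deg [5.000e-02 3.724e+01 1.000e-02] tcp [251.8 571.8 214.2] yaw -23.76
(520, 240, 214) -61 [array([293., 114.]), array([264., 114.]), array([286., 236.]), array([397.,  73.]), array([225.,  14.]), array([356.,  62.])]
tool shift m [ 3.792e-01  3.000e-04 -1.956e-01] turn deg [5.000e-02 3.724e+01 1.000e-02] tcp [251.8 571.8 214.2] yaw -23.76
(500, 290, 250) -61 [array([291., 157.]), array([266., 158.]), array([285., 261.]), array([382., 122.]), array([232.,  72.]), array([346., 112.])]
tool shift m [ 0.3408 -0.0357 -0.1579] turn deg [5.000e-02 3.724e+01 1.000e-02] tcp [251.8 571.8 214.2] yaw -23.76
```

```bash
python3 -m inch '[0.04,0,-0.02,0,0,0,-1, 0.04,0,-0.02,0,0,0,-1, 0.04,0,-0.02,0,0,0,-1, 0.04,0,-0.02,0,0,0,-1, 0.04,0,-0.02,0,0,0,-1, 0.04,0,-0.02,0,0,0,-1, 0.04,0,-0.02,0,0,0,-1, 0.04,0,-0.02,0,0,0,-1, 0.04,0,-0.02,0,0,0,-1]'
python3 -m inch '[0,0,0,0,7.5,0,-1, 0,0,0,0,7.5,0,-1, 0,0,0,0,7.5,0,-1, 0,0,0,0,7.5,0,-1, 0,0,0,0,7.5,0,-1, 0,0,0,0,0,0,-1]'
python3 - <<'E'
from h import *
d=shot('wrist','w1'); st=env.state(); print(st['eef_pos'],np.degrees(st['tcp_rot']),st['qvel'].round(3))
E
```

```text
t: 1.05
eef_pos: [509.6, 260.6, 214.6]
tcp_rot: [-1.571, 0.0, -0.415]
ft_force: [0.0, 1.0, 0.9]
opening: 0.999
t: 1.65
eef_pos: [508.7, 262.2, 214.5]
tcp_rot: [-1.571, 0.0, -1.071]
ft_force: [0.1, 0.4, 0.0]
opening: 0.997
[508.72961945 262.16100069 214.5048553 ] [-9.00148867e+01  4.22539280e-03 -6.11067488e+01] [-0.     0.001 -0.001  0.001  0.002 -0.045]
```

View pics/w1.png

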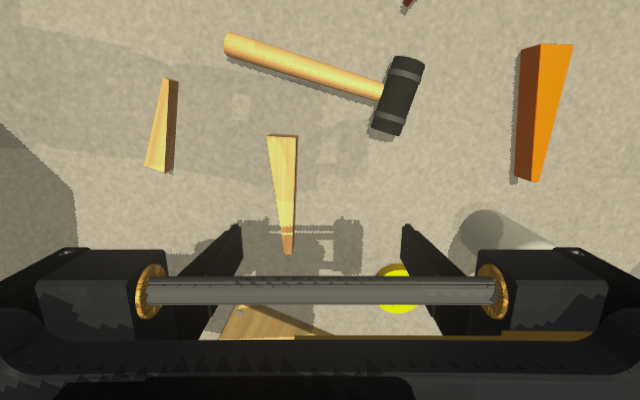

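The wrist view shows the wedge with its butt edge at (267-298,136) and its tip at (288,253). The mallet head is at (399,95) and its handle runs to (232,45). Now I fit the outlines, using depth to check the heights.

Run:
```python
from h import *
d=load('w1');P=cloud(d)
for u,v in((282,150),(285,180),(288,220),(400,95),(340,80),(280,60),(350,180)): print((u,v),P[v,u].round(1))
b=cv2.resize(d['pixels'][125:265,230:330],None,fx=5,fy=4.2,interpolation=cv2.INTER_CUBIC);cv2.imwrite('pics/c6.png',b)
b=cv2.resize(d['pixels'][20:150,210:440],None,fx=3.4,fy=3.4,interpolation=cv2.INTER_CUBIC);cv2.imwrite('pics/c7.png',b)
```

```text
(282, 150) [453.8 269.2  34.5]
(285, 180) [472.5 239.5  34. ]
(288, 220) [498.1 197.3  35.1]
(400, 95) [539.1 383.3  34.7]
(340, 80) [474.8 366.3  26.6]
(280, 60) [407.9 352.9  24.2]
(350, 180) [545.6 270.7  -0. ]
```

View pics/c6.png

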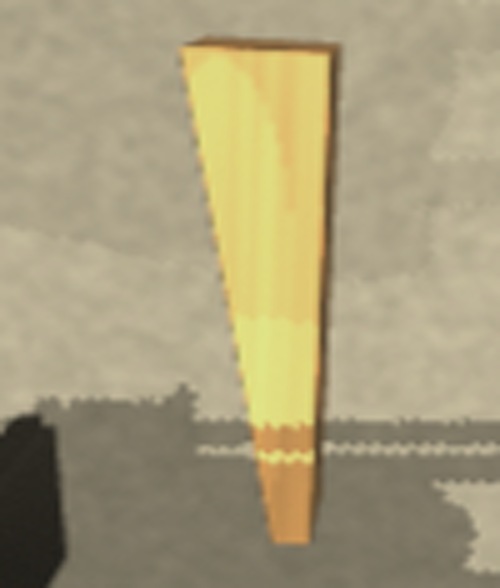

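View pics/c7.png

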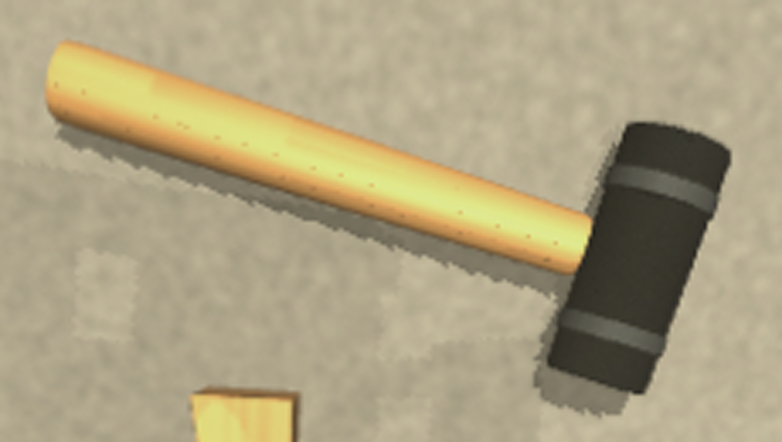

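Run:
```python
from h import *
d=load('w1')
g=lambda p:(p[0]/5+230-.4,p[1]/4.2+125-.4); f=lambda p:(p[0]/3.4+210-.35,p[1]/3.4+20-.35)
Q={n:pt(d,*g(p),z=34)[:2] for n,p in dict(bs=(182,47),bt=(331,55),tt=(308,543),ts=(276,543)).items()}
for k,v in Q.items(): print(k,v.round(1))
L=lambda a,b:np.linalg.norm(Q[a]-Q[b]); print(L('bs','bt'),L('tt','ts'),L('bt','tt'))
# top camera triangulate tip/butt
t=load('top0')
print('tri butt straight',tri(d,g((331,55)),t,(238.6,228.0)).round(1),'tip',tri(d,g((292,543)),t,(281.8,210.4)).round(1))
# fit rigid
M=np.array([[-72.5,-23.2],[-72.5,11],[72.5,11],[72.5,1]]);W=np.array([Q[k] for k in('bs','bt','tt','ts')])
mc,wc=M.mean(0),W.mean(0);H=(M-mc).T@(W-wc);a=np.arctan2(H[0,1]-H[1,0],H[0,0]+H[1,1]);R=np.array([[np.cos(a),-np.sin(a)],[np.sin(a),np.cos(a)]])
o=wc-R@mc;print('wedge o',o.round(1),'yaw',np.degrees(a),'res',((M@R.T+o)-W).round(1).tolist())
print('grasp',(o+R@[-15,-1.3]).round(1), 'bis',np.degrees(a)+4.74)
hd=[pt(d,*f(p),z=18)[:2] for p in((679,138),(598,378))];print('head ends',np.round(hd,1),'ctr',np.mean(hd,0).round(1),np.linalg.norm(hd[0]-hd[1]))
v=hd[1]-hd[0];print('head yaw',np.degrees(np.arctan2(v[1],v[0])))
ne=pt(d,*f((583,243)),z=17)[:2];en=pt(d,*f((57,85)),z=11)[:2];v=ne-en;print('neck,end',ne,en,np.linalg.norm(v),'handle y dir',np.degrees(np.arctan2(v[1],v[0])))
```

```text
bs [430.9 274.7]
bt [461.2 288.9]
tt [522.1 158.7]
ts [515.1 154.9]
33.46793894944991 8.009722769110784 143.7632711381462
tri butt straight [460.  288.7  28.6] tip [518.4 156.4  33.2]
wedge o [482.4 219.3] yaw -64.62000909012286 res [[-0.5, 0.2], [0.1, 0.6], [1.2, -0.2], [-0.8, -0.6]]
grasp [474.8 232.3] bis -59.88000909012286
head ends [[531.6 421.1]
 [549.  344.3]] ctr [540.3 382.7] 78.73755694228518
head yaw -77.24116995425628
neck,end [521.4857975  379.24788084] [346.85101219 339.18977526] 179.17019858918277 handle y dir 12.919139316453101
```

```bash
python3 -m inch '[0.005,0,-0.022,0,0,0,-1, 0.005,0.02,-0.022,0,-1.2,0,-1, 0,0.045,0,0,0,0,-1, 0,0.045,0,0,0,0,-1, 0,0.045,0,0,0,0,-1, 0,0.035,0,0,0,0,-1, 0,0,0,0,0,0,-1]'
python3 - <<'E'
from h import *
plan((474.8,232.3,4.5),-59.9); d=shot('wrist','w2')
E
```

```text
t: 2.4
eef_pos: [473.1, 231.6, 21.1]
tcp_rot: [-1.578, 0.001, -1.045]
ft_force: [-1.0, -0.5, 0.9]
opening: 0.999
tool shift m [0.0003 0.0166 0.002 ] turn deg [ 0.39  0.03 -0.08] tcp [473.1 231.6  21.1] yaw -59.87
```

View pics/w2.png

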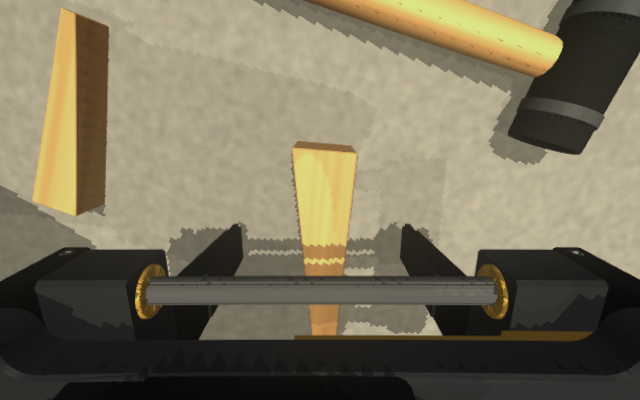

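The wedge lies centred between the fingers (butt at (325,148), fingertips at (240,228) and (403,228)), so I go down and close.

```bash
python3 -m inch '[0,0.009,0.002,0,0,0,-1, 0,0.007,0,0,0,0,-1, 0,0,0,0,0,0,1, 0,0,0,0,0,0,1, 0,0,0,0,0,0,1, 0,0,0,0,0,0,1, 0,0,0,0,0,0,1, 0,0,0,0,0,0,1, 0,0,0,0,0,0,1]'
```

```text
t: 3.35
eef_pos: [476.8, 233.3, 8.7]
tcp_rot: [-1.571, 0.0, -1.048]
ft_force: [0.4, 0.4, 0.1]
opening: 0.472
```

```bash
python3 -m inch '[0,0.002,0,0,0,0,1, 0,0,0,0,0,0,1, 0,0,0,0,0,0,1, 0,0,0,0,0,0,1, 0,0,0,0,0,0,1, 0,0,0,0,0,0,1]'
```

```text
t: 3.95
eef_pos: [476.8, 233.3, 6.6]
tcp_rot: [-1.571, 0.0, -1.048]
ft_force: [0.5, -0.1, -1.0]
opening: 0.271
```

```bash
python3 -m inch '[0,0,0,0,0,0,1, 0,0,0,0,0,0,1]'
```

```text
t: 4.15
eef_pos: [476.8, 233.3, 6.7]
tcp_rot: [-1.571, 0.0, -1.048]
ft_force: [-0.1, 0.0, -0.7]
opening: 0.268
```

```bash
python3 -m inch '[0,-0.03,0,0,0,0,1, 0,-0.045,0,0,0,0,1, 0,-0.045,0,0,0,0,1, 0,-0.045,0,0,0,0,1, 0,-0.045,0,0,0,0,1, 0,0,0,0,7.7,0,1, 0,0,0,0,7.7,0,1, 0,0,0,0,7.6,0,1, 0,0,0,0,0,0,1]'
python3 - <<'E'
from h import *
plan((561,-144,230),-83)
E
```

```text
t: 5.05
eef_pos: [476.6, 233.2, 216.7]
tcp_rot: [-1.571, 0.0, -1.452]
ft_force: [-0.2, 0.2, -0.8]
opening: 0.271
tool shift m [ 0.3846 -0.0133  0.039 ] turn deg [-0.01 -0.18 -0.  ] tcp [476.6 233.2 216.7] yaw -83.18
```

```bash
python3 -m inch '[0.03,-0.013,0.004,0,0,0,1, 0.045,0,0.004,0,0,0,1, 0.045,0,0.004,0,0,0,1, 0.045,0,0.004,0,0,0,1, 0.045,0,0.004,0,0,0,1, 0.045,0,0.004,0,0,0,1, 0.045,0,0.004,0,0,0,1, 0.045,0,0.004,0,0,0,1, 0.04,0,0.007,0,0,0,1, 0,0,0,0,0,0,1]'
python3 - <<'E'
from h import *
d=shot('wrist','w3'); s=shot('side','s3'); st=env.state(); print(st['eef_pos'],np.degrees(st['tcp_rot']))
E
```

```text
t: 6.05
eef_pos: [562.7, -148.4, 229.0]
tcp_rot: [-1.571, -0.001, -1.449]
ft_force: [-0.2, 0.0, -1.6]
opening: 0.267
[ 561.68617523 -144.80699753  229.07983524] [-9.00450129e+01  4.15624352e-02 -8.29853217e+01]
```

View pics/w3.png

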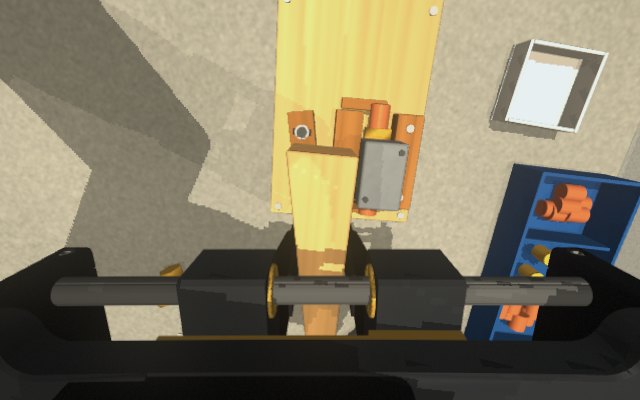

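The view shows the board's mouth end at (278-440,0-10), the cleat's mouth end at (300,112), the jaw's mouth end at (349,110) and the held wedge's butt at (322,152). Zooming in.

Run:
```python
from h import *
d=load('w3')
b=cv2.resize(d['pixels'][85:165,270:440],None,fx=4.7,fy=4.7,interpolation=cv2.INTER_CUBIC);cv2.imwrite('pics/c8.png',b)
P=cloud(d)
for u,v in((300,118),(350,125),(345,102),(300,60),(320,170),(385,170)): print((u,v),P[v,u].round(1))
```

```text
(300, 118) [531.  -84.2  53.9]
(350, 125) [586.6 -85.1  49. ]
(345, 102) [578.7 -61.2  32.9]
(300, 60) [522.2 -21.9  18.2]
(320, 170) [555.9 -99.  256.8]
(385, 170) [ 622.9 -122.1   97.9]
```

View pics/c8.png

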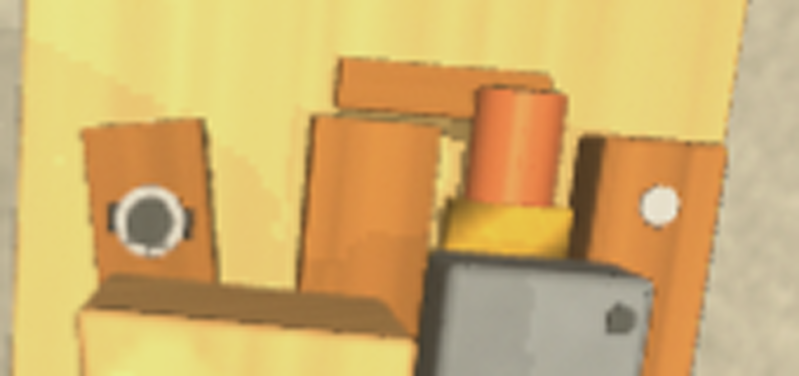

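Run:
```python
from h import *
d=load('w3')
f=lambda p:(p[0]/4.7+270-.4,p[1]/4.7+85-.4)
Z=dict(jaw1=((313,115),48.5),jaw2=((300,285),48.5),jawb=((440,127),48.5),cl1=((204,120),54),cl2=((217,280),54),clb=((83,130),54))
for k,(p,z) in Z.items(): print(k,pt(d,*f(p),z=z).round(1))
D=lambda a,b:(lambda v:np.degrees(np.arctan2(v[1],v[0])))(pt(d,*f(Z[b][0]),z=Z[b][1])-pt(d,*f(Z[a][0]),z=Z[a][1]))
print('jaw dir',D('jaw1','jaw2'),'cleat dir',D('cl1','cl2'),'jaw end dir',D('jaw1','jawb'))
# board edge lines via full image points
for u,v in((279,5),(275,100),(273,205),(440,12),(424,125),(408,218)): print((u,v),pt(d,u,v,z=18).round(1))
# held wedge corners
P=cloud(d); g=lambda p:p
for k,p in dict(bs=f((80,312)),bt=f((415,340))).items(): print(k,np.round(p,1),pt(d,*p,z=256.3).round(1))
```

```text
jaw1 [569.1 -70.2  48.5]
jaw2 [ 571.3 -109.5   48.5]
jawb [598.9 -69.2  48.5]
cl1 [544.1 -74.3  54. ]
cl2 [ 551.4 -110.2   54. ]
clb [516.7 -80.   54. ]
jaw dir -86.75002833415594 cleat dir -78.57496312379067 jaw end dir 1.7932459404764984
(279, 5) [493.8  30.   18. ]
(275, 100) [497.3 -68.7  18. ]
(273, 205) [ 505.2 -199.    18. ]
(440, 12) [669.2  44.4  18. ]
(424, 125) [678.1 -75.6  18. ]
(408, 218) [ 682.7 -195.    18. ]
bs [286.6 151. ] [539.4 -92.1 256.3]
bt [357.9 156.9] [572.7 -90.8 256.3]
```

```bash
python3 -m inch '[-0.03,0,0.002,0,0,0,1, -0.05,0,0.002,0,0,0,1, -0.05,0,0.002,0,-0.7,0,1, -0.046,0,0.001,0,0,0,1, 0,0.035,0,0,0,0,1, 0,0.04,0,0,0,0,1, 0,0.04,0,0,0,0,1, 0,0.035,0,0,0,0,1, 0,0,0,0,0,0,1]'
python3 - <<'E'
from h import *
plan((546.9,31.2,27),-82.3); shot('wrist','w4'); shot('side','s4'); shot('top','t4'); plan((546.9,31.2,27),-82.3)
E
```

```text
t: 7.05
eef_pos: [544.5, 32.5, 76.3]
tcp_rot: [-1.578, 0.002, -1.434]
ft_force: [-0.3, -0.8, 0.4]
opening: 0.268
tool shift m [0.0017 0.0493 0.0025] turn deg [ 0.39  0.12 -0.09] tcp [544.5  32.5  76.3] yaw -82.18
tool shift m [ 0.0005  0.0542 -0.0009] turn deg [-0.09  0.03  0.01] tcp [547.6  31.8  81.2] yaw -82.27
```

View pics/w4.png

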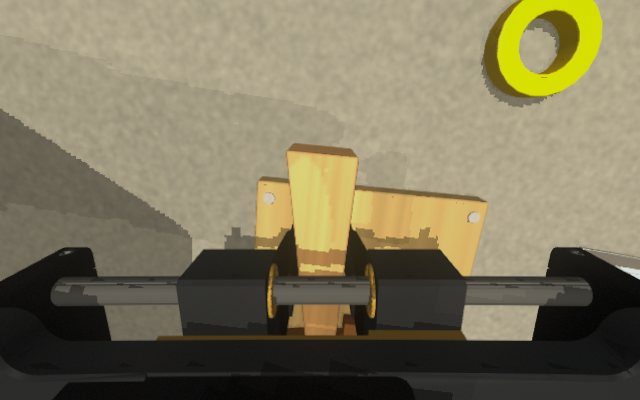

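View pics/s4.png

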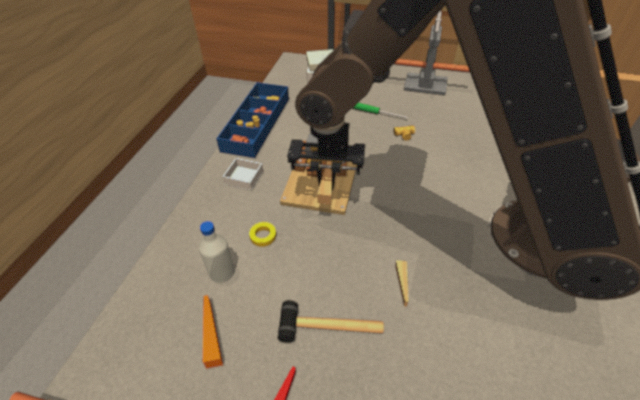

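The wedge is aligned with the board, with its butt at (322,150) over the board end at (370,190). I lower it now.

```bash
python3 -m inch '[0,0.025,0,0,0,0,1, 0,0.02,0,0,0,0,1, 0,0.008,0,0,0,0,1, 0,0,0,0,0,0,1]'
python3 - <<'E'
from h import *
shot('wrist','w5'); plan((549.2,-13.7,25.7),-82.3)
E
```

```text
t: 7.6
eef_pos: [547.4, 31.3, 27.3]
tcp_rot: [-1.57, -0.0, -1.437]
ft_force: [0.1, 0.1, 0.3]
opening: 0.27
tool shift m [ 0.0448  0.0021 -0.0045] turn deg [-0.08 -0.05  0.01] tcp [547.7  31.3  27.8] yaw -82.35
```

View pics/w5.png

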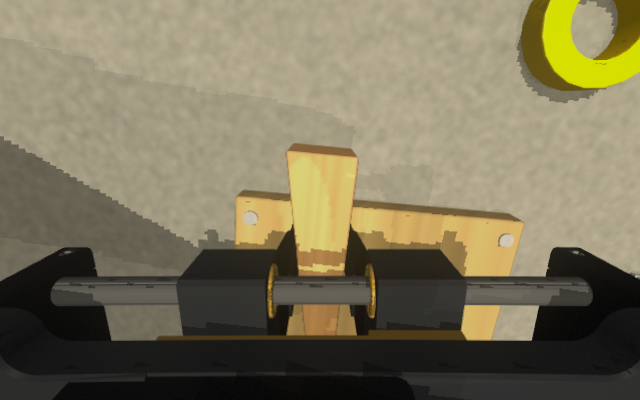

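Run:
```python
from h import *
d=load('w5')
L=pt(d,238,193,z=18);Rr=pt(d,522,219,z=18);bt=pt(d,357,155,z=54.8);bs=pt(d,288,150,z=54.8)
print(L.round(1),Rr.round(1),bt.round(1),bs.round(1))
ey=(Rr-L)[:2];n=np.linalg.norm(ey);ey/=n;ex=np.array([ey[1],-ey[0]])
for q in(bt,bs):print('jig',(-178+(q-L)[:2]@ex).round(1),(-75+(q-L)[:2]@ey).round(1),n,np.degrees(np.arctan2(ex[1],ex[0])))
P=cloud(d);print(P[180,322],P[160,340])
```

```text
[493.5  52.7  18. ] [668.1  59.7  18. ] [556.1  89.9  54.8] [524.   87.9  54.8]
jig -212.7 -10.9 174.7669514590987 -87.71714713006479
jig -211.9 -43.0 174.7669514590987 -87.71714713006479
[541.57518583  75.90112856  54.77799764] [548.60756386  86.55084023  54.95241139]
```

```bash
python3 -m inch '[0.01,0,-0.001,0,0,0,1, 0.012,0,-0.001,0,0,0,1, 0.013,0,-0.001,0,0,0,1, 0.01,0,-0.001,0,0,0,1, 0,0.001,0,0,0,0,1, 0,0,0,0,0,0,1]'
python3 - <<'E'
from h import *
shot('wrist','w6');shot('top','t6'); plan((549.2,-13.7,25.7),-82.3); print(env.state()['ft_force'])
b=cv2.resize(load('t6')['pixels'][150:235,300:420],None,fx=6.5,fy=6.5,interpolation=cv2.INTER_CUBIC);cv2.imwrite('pics/c9.png',b)
E
```

```text
t: 8.25
eef_pos: [549.0, -14.3, 25.5]
tcp_rot: [-1.571, 0.0, -1.439]
ft_force: [1.0, 0.5, -0.9]
opening: 0.266
tool shift m [-0.     -0.0002  0.0002] turn deg [ 0.01 -0.07 -0.01] tcp [549.  -13.7  25.5] yaw -82.37
[-0.40989106  1.05889394 -0.076053  ]
```

View pics/c9.png

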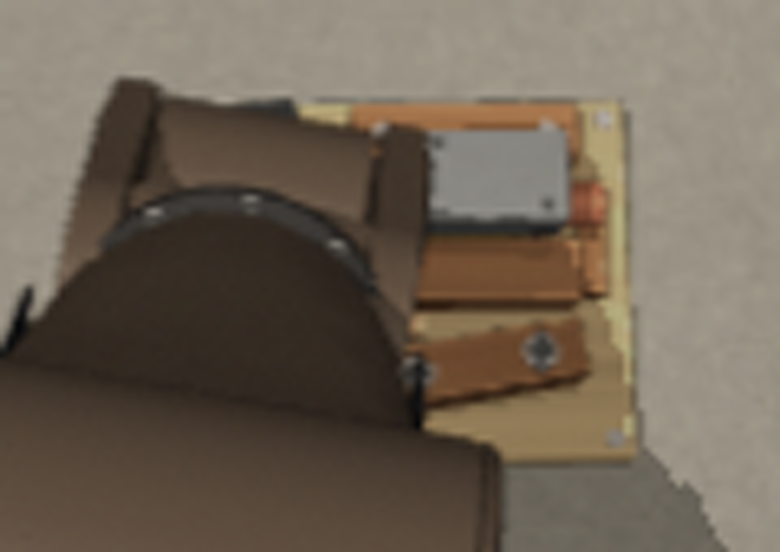

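View pics/w6.png

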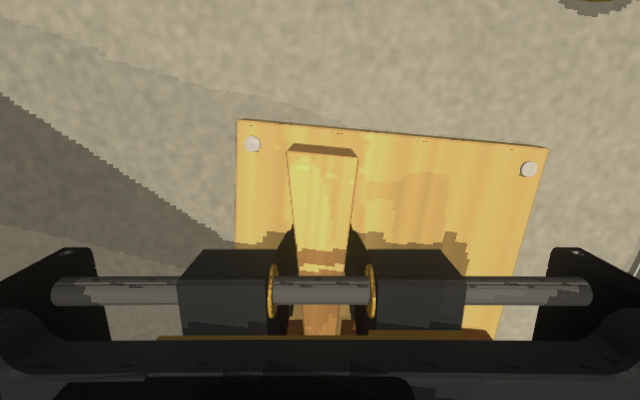

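The wedge is over its place with its butt at (322,150), inside the board end at row 125-145, and there is no side force. I release it.

```bash
python3 -m inch '[0,0.001,0,0,0,0,1, 0,0,0,0,0,0,1, 0,0,0,0,0,0,-1, 0,0,0,0,0,0,-1, 0,0,0,0,0,0,-1, 0,0,0,0,0,0,-1, 0,0,0,0,0,0,-1, 0,0,0,0,0,0,-1, 0,0,0,0,0,0,-1, 0,0,0,0,0,0,-1]'
python3 - <<'E'
from h import *
shot('wrist','w7'); print(env.state()['opening'])
E
```

```text
t: 9.35
eef_pos: [549.1, -13.9, 24.6]
tcp_rot: [-1.571, 0.0, -1.438]
ft_force: [0.7, 0.4, -0.2]
opening: 0.887
0.9273296320072837
```

View pics/w7.png

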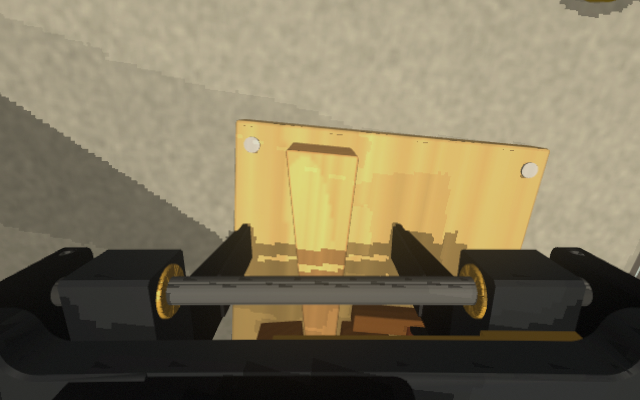

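```bash
python3 -m inch '[0,-0.02,0,0,0,0,-1, 0,-0.04,0,0,0,0,-1, 0,-0.045,0,0,0,0,-1, 0,-0.045,0,0,0,0,-1, 0,-0.04,0,0,0,0,-1]'
python3 - <<'E'
from h import *
shot('wrist','w8'); shot('side','s8')
E
python3 -m inch '[-0.041,0,0.001,0,0,0,-1, -0.05,0,0.001,0,0,0,-1, -0.05,0,0.001,0,0,0,-1, -0.05,0,0.001,0,0,0,-1, -0.05,0,0.001,0,0,0,-1, -0.05,0,0.001,0,0,0,-1, -0.05,0,0.001,0,0,0,-1, -0.05,0,0.002,0,0,0,-1, 0,0,0,0,-8.5,0,-1]'
python3 -m inch '[0,0,0,0,-8,0,-1, 0,0,0,0,-8,0,-1, 0,0,0,0,-8,0,-1, 0,0,0,0,-8,0,-1, 0,0,0,0,-8,0,-1, 0,0,0,0,-8,0,-1, 0,0,0,0,-8,0,-1, 0,0,0,0,-8,0,-1, 0,0,0,0,-8,0,-1, 0,0,0,0,-8,0,-1]'
python3 - <<'E'
from h import *
plan((507.2,375.1,100),12.9); t=shot('top','t9')
b=cv2.resize(t['pixels'][150:235,300:420],None,fx=6.5,fy=6.5,interpolation=cv2.INTER_CUBIC);cv2.imwrite('pics/c10.png',b)
E
```

```text
t: 9.9
eef_pos: [549.0, -13.9, 217.0]
tcp_rot: [-1.57, -0.0, -1.438]
ft_force: [0.4, 0.3, 0.9]
opening: 1.001
t: 10.9
eef_pos: [504.5, 379.6, 213.2]
tcp_rot: [-1.571, 0.001, -1.287]
ft_force: [-1.5, -0.6, -0.8]
opening: 0.998
t: 11.9
eef_pos: [505.8, 374.5, 213.6]
tcp_rot: [-1.571, 0.001, 0.113]
ft_force: [0.1, -0.3, 0.9]
opening: 1.003
tool shift m [0.0015 0.1136 0.0005] turn deg [ 0.02 -6.44 -0.07] tcp [505.8 374.5 213.6] yaw 6.46
```

View pics/c10.png

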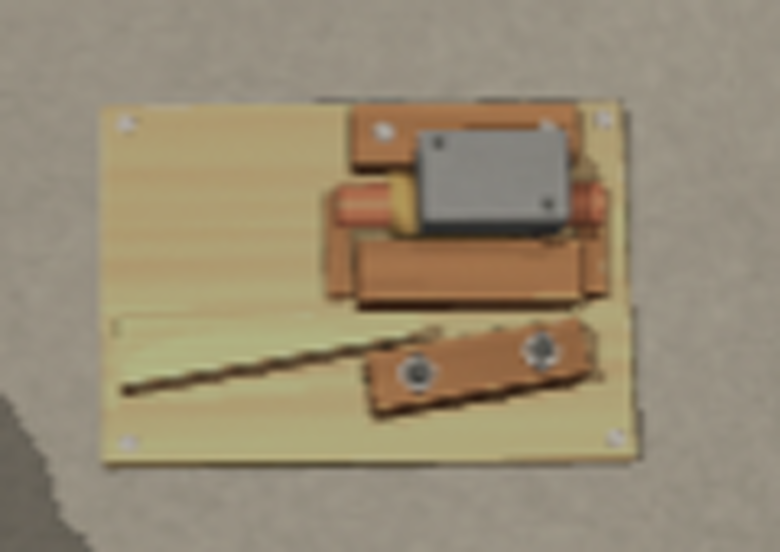

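View pics/w8.png

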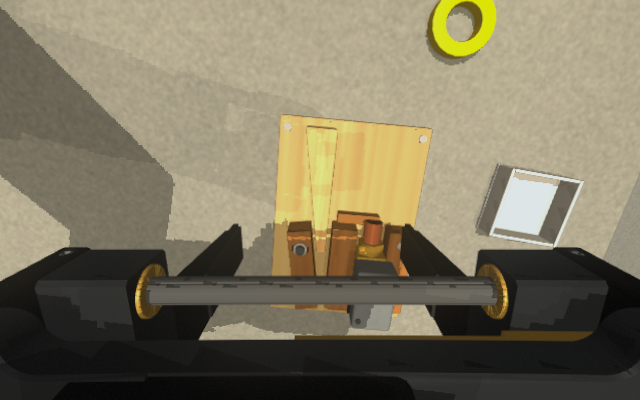

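The wedge stands in the slot, its butt at (322,128) and its front between cleat (300,245) and jaw (343,245). Next is the mallet: I finish the turn, look, and descend.

```bash
python3 -m inch '[0.001,0.03,0,0,-6.4,0,-1, 0,0.035,0,0,0,0,-1, 0,0.035,0,0,0,0,-1, 0,0,0,0,0,0,-1]'
python3 - <<'E'
from h import *
shot('wrist','w10'); plan((507.2,375.1,3),12.9)
E
```

```text
t: 12.35
eef_pos: [505.1, 373.6, 110.0]
tcp_rot: [-1.573, 0.008, 0.216]
ft_force: [-0.7, -0.3, 0.2]
opening: 1.0
tool shift m [0.0016 0.1098 0.0007] turn deg [ 0.08 -0.48 -0.24] tcp [506.2 374.3 112.8] yaw 12.42
```

View pics/w10.png

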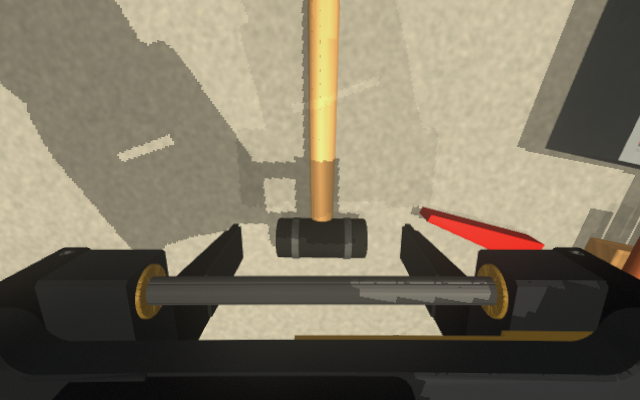

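Run:
```python
from h import *
d=load('w10'); st=env.state(); R0=Rt(st['tcp_rot'])
def loc(u,v,z):
    p=pt(d,u,v,z=z); q=R0.T@(p-st['eef_pos']); return p.round(1),'tool x,z',q[[0,2]].round(1)
print('redtip',loc(416,211,5)); print('headL',loc(277,238,18),'headR',loc(366,238,18)); print('headback',loc(321,220,22)); print('handle',loc(324,150,16),loc(322,205,17))
P=cloud(d); 
for u,v in((321,238),(321,205),(324,150),(320,100)): print((u,v),P[v,u].round(1))
```

```text
redtip (array([500. , 464.3,   5. ]), 'tool x,z', array([13.7, 89.4]))
headL (array([549.4, 342.4,  18. ]), 'tool x,z', array([ 35.7, -40.4])) headR (array([531.7, 422.3,  18. ]), 'tool x,z', array([35.6, 41.5]))
headback (array([522.1, 377.8,  22. ]), 'tool x,z', array([16.7,  0.1]))
handle (array([461.6, 367.1,  16. ]), 'tool x,z', array([-44.7,   2.7])) (array([509.8, 376. ,  17. ]), 'tool x,z', array([4.3, 1. ]))
(321, 238) [534.  380.5  34.1]
(321, 205) [506.8 374.5  27.6]
(324, 150) [460.4 366.8  26.3]
(320, 100) [422.7 355.1  25.1]
```

```bash
python3 -m inch '[0.002,0.03,0.001,0,0,0,-1, 0,0.04,0,0,0,0,-1, 0,0.025,0,0,0,0,-1, 0,0.01,0,0,0,0,-1, 0,0.004,0,0,0,0,-1, 0,0,0,0,0,0,-1]'
python3 -m inch '[0,0,0,0,0,0,1, 0,0,0,0,0,0,1, 0,0,0,0,0,0,1, 0,0,0,0,0,0,1, 0,0,0,0,0,0,1, 0,0,0,0,0,0,1, 0,0,0,0,0,0,1, 0,0,0,0,0,0,1, 0,0,0,0,0,0,1, 0,0,0,0,0,0,1]'
python3 -m inch '[0,0,0,0,0,0,1, 0,0,0,0,0,0,1, 0,0,0,0,0,0,1, 0,0,0,0,0,0,1]'
```

```text
t: 13.0
eef_pos: [509.5, 376.6, 6.9]
tcp_rot: [-1.57, -0.002, 0.218]
ft_force: [0.1, -0.8, 0.0]
opening: 1.001
t: 14.0
eef_pos: [508.9, 376.2, 5.6]
tcp_rot: [-1.571, 0.0, 0.219]
ft_force: [-0.1, -0.9, -0.1]
opening: 0.227
t: 14.4
eef_pos: [508.8, 376.2, 5.6]
tcp_rot: [-1.571, 0.0, 0.219]
ft_force: [0.3, -0.6, -1.2]
opening: 0.232
```

```bash
python3 -m inch '[0,-0.01,0,0,0,0,1, 0,-0.025,0,0,0,0,1, 0,-0.035,0,0,0,0,1, 0,-0.03,0,0,0,0,1, 0,-0.015,0,0,4.8,0,1, 0,0,0,0,4.8,0,1, 0,0,0,0,0,0,1]'
python3 - <<'E'
from h import *
shot('wrist','w11'); plan((508.7,93.0,100),2.9); print(env.state()['ft_force'])
E
```

```text
t: 15.1
eef_pos: [508.8, 376.4, 121.8]
tcp_rot: [-1.57, -0.001, 0.05]
ft_force: [1.0, -0.4, -2.5]
opening: 0.228
tool shift m [-0.015   0.0211 -0.2828] turn deg [-0.01  0.14  0.01] tcp [508.6 376.2 121.1] yaw 3.04
[ 0.03840181 -0.50259053 -2.17460836]
```

View pics/w11.png

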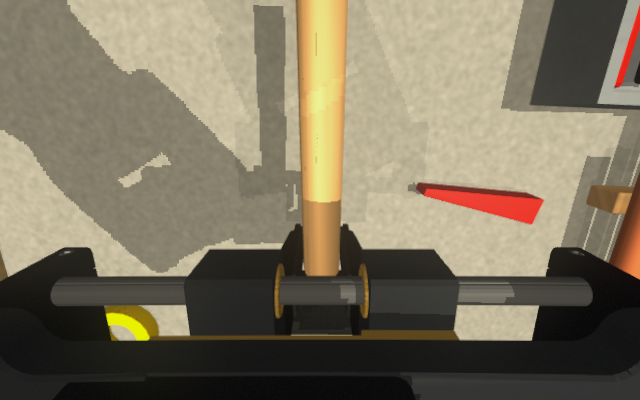

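The mallet is held with its handle in line (col 322), at about 2.2 N of weight. I carry it to behind the butt.

```bash
python3 -m inch '[-0.003,0,-0.03,0,0,0,1, -0.002,0,-0.045,0,0,0,1, -0.002,0,-0.045,0,0,0,1, -0.002,0,-0.045,0,0,0,1, -0.002,0.005,-0.045,0,0,0,1, -0.002,0.005,-0.045,0,0,0,1, -0.002,0.01,-0.028,0,0,0,1, 0,0,0,0,0,0,1]'
python3 - <<'E'
from h import *
plan((508.7,93.0,24),2.9); 
s=shot('side','s12');t=shot('top','t12');shot('wrist','w12')
a=cv2.resize(s['pixels'][130:240,260:380],None,fx=5,fy=5,interpolation=cv2.INTER_CUBIC);cv2.imwrite('pics/c11.png',a)
b=cv2.resize(t['pixels'][150:235,270:410],None,fx=5.5,fy=5.5,interpolation=cv2.INTER_CUBIC);cv2.imwrite('pics/c12.png',b)
E
```

```text
t: 15.95
eef_pos: [507.6, 89.9, 99.6]
tcp_rot: [-1.571, 0.002, 0.05]
ft_force: [0.4, 0.3, -2.7]
opening: 0.229
tool shift m [0.0014 0.0756 0.003 ] turn deg [ 0.01 -0.02 -0.14] tcp [507.6  89.9  99.6] yaw 2.88
```

View pics/c11.png

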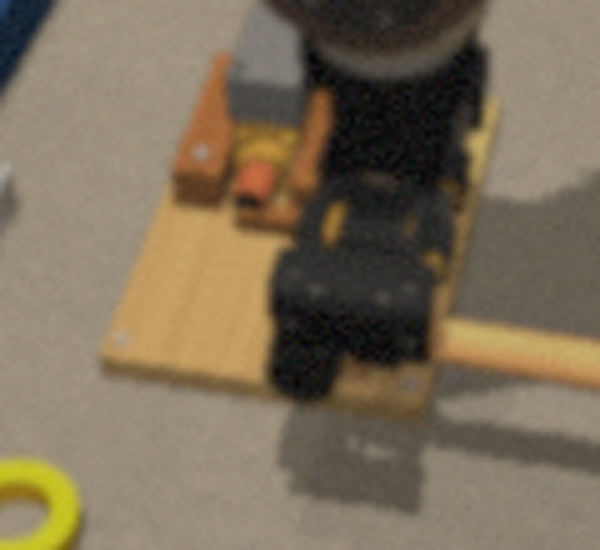

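View pics/c12.png

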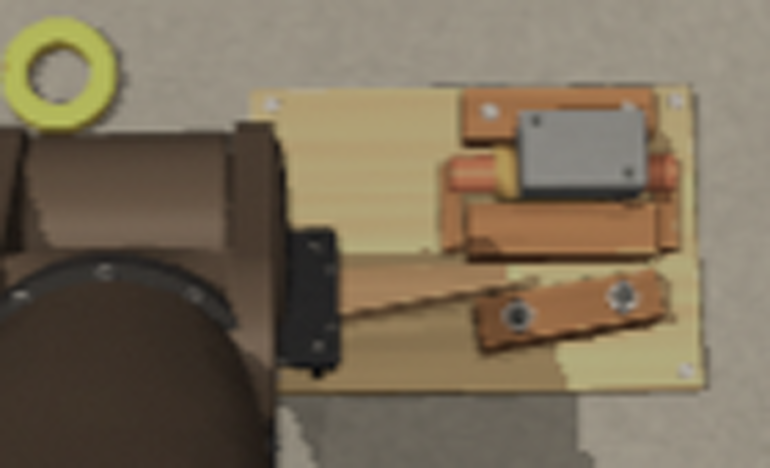

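View pics/w12.png

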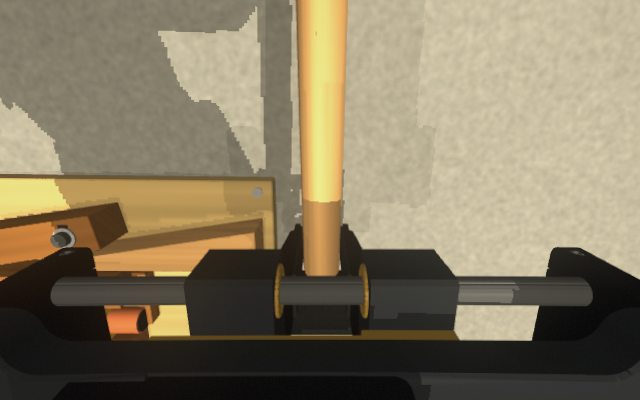

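```bash
python3 -m inch '[0.001,0.02,0.003,0,0,0,1, 0,0.03,0,0,0,0,1, 0,0.018,0,0,0,0,1, 0,0.007,0,0,0,0,1, 0,0,0,0,0,0,1, 0,0,0,0,0,0,1]'
python3 - <<'E'
from h import *
plan((508.7,93.0,24),2.9); print(env.state()['ft_force'])
d=load('w8')
for p in((308,127),(338,129)): print(pt(d,*p,z=52).round(1))
s=shot('side','s13')
a=cv2.resize(s['pixels'][130:240,260:380],None,fx=5,fy=5,interpolation=cv2.INTER_CUBIC);cv2.imwrite('pics/c13.png',a)
E
```

```text
t: 16.7
eef_pos: [509.6, 96.5, 26.4]
tcp_rot: [-1.571, -0.001, 0.052]
ft_force: [-1.3, 0.2, -1.7]
opening: 0.229
tool shift m [-0.0011  0.0024 -0.0034] turn deg [-0.01  0.1   0.06] tcp [509.6  96.5  26.4] yaw 3.0
[-1.33092018  0.20657311 -1.7153598 ]
[526.8  42.3  52. ]
[558.8  44.5  52. ]
```

View pics/c13.png

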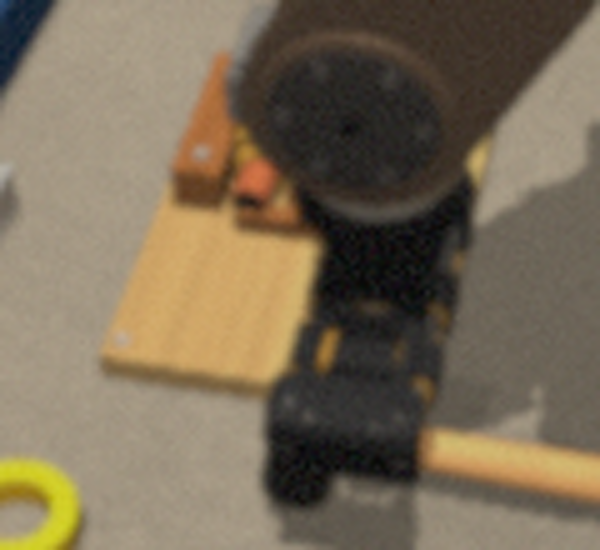

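```bash
python3 -m inch '[-0.001,0.001,-0.004,0,0,0,1, 0,0.001,-0.004,0,0,0,1, 0,0,-0.005,0,0,0,1, 0,0,-0.005,0,0,0,1, 0,0,-0.005,0,0,0,1]'
```

```text
t: 17.25
eef_pos: [509.5, 72.3, 23.7]
tcp_rot: [-1.571, -0.0, 0.051]
ft_force: [-0.3, 0.3, -1.9]
opening: 0.231
```

```bash
python3 -m inch '[0,0,-0.005,0,0,0,1, 0,0,-0.005,0,0,0,1, 0,0,-0.005,0,0,0,1, 0,0,-0.005,0,0,0,1, 0,0,-0.003,0,0,0,1, 0,0,0,0,0,0,1]'
```

```text
t: 17.85
eef_pos: [510.6, 49.5, 23.6]
tcp_rot: [-1.571, -0.0, 0.051]
ft_force: [0.7, -0.3, -2.1]
opening: 0.228
```

Run:
```python
from h import *
t=shot('top','t14');shot('wrist','w14')
b=cv2.resize(t['pixels'][150:235,270:410],None,fx=5.5,fy=5.5,interpolation=cv2.INTER_CUBIC);cv2.imwrite('pics/c14.png',b)
```

```text
(no output)
```

View pics/c14.png

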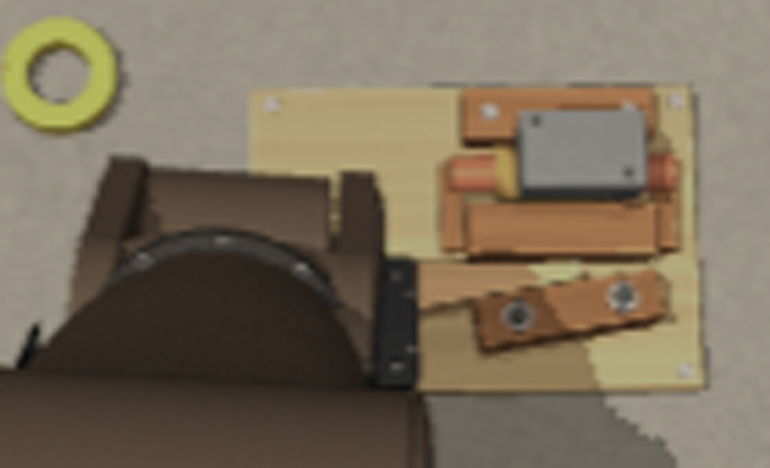

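View pics/w14.png

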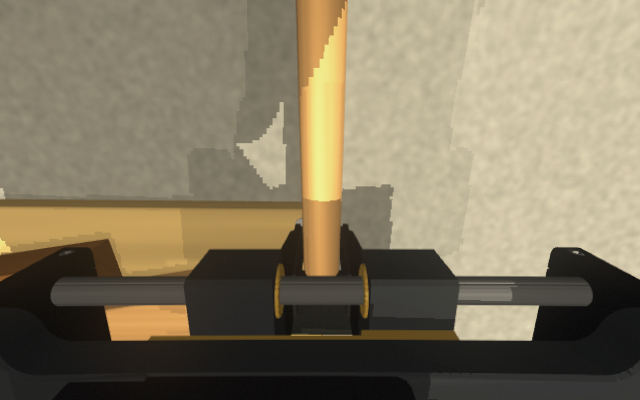

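The wedge slides freely ahead of the mallet (in the top view the tip emerges at (535,268)). From here I go in small steps and watch the force.

```bash
python3 -m inch '[0,0,-0.003,0,0,0,1, 0,0,-0.003,0,0,0,1, 0,0,-0.003,0,0,0,1, 0,0,-0.003,0,0,0,1]'; python3 -m inch '[0,0,-0.003,0,0,0,1, 0,0,-0.003,0,0,0,1, 0,0,-0.003,0,0,0,1]'
```

```text
t: 18.35
eef_pos: [511.2, 37.7, 23.6]
tcp_rot: [-1.571, -0.0, 0.051]
ft_force: [-0.2, 0.2, -2.5]
opening: 0.23
t: 18.65
eef_pos: [511.7, 28.7, 23.7]
tcp_rot: [-1.571, -0.0, 0.051]
ft_force: [0.4, 1.2, -1.2]
opening: 0.231
```

```bash
python3 -m inch '[0,0,-0.002,0,0,0,1, 0,0,-0.002,0,0,0,1, 0,0,-0.002,0,0,0,1]'; python3 -m inch '[0,0,-0.002,0,0,0,1, 0,0,-0.002,0,0,0,1]'
```

```text
t: 18.95
eef_pos: [512.0, 22.8, 23.6]
tcp_rot: [-1.571, -0.0, 0.051]
ft_force: [1.4, 0.5, -2.8]
opening: 0.23
t: 19.15
eef_pos: [512.1, 18.8, 23.6]
tcp_rot: [-1.571, -0.0, 0.051]
ft_force: [0.6, -0.2, -2.3]
opening: 0.228
```

```bash
python3 -m inch '[0,0,-0.0015,0,0,0,1, 0,0,-0.0015,0,0,0,1]'; python3 -m inch '[0,0,-0.0015,0,0,0,1, 0,0,-0.0015,0,0,0,1]';  python3 -m inch '[0,0,-0.001,0,0,0,1, 0,0,-0.001,0,0,0,1]'
```

```text
t: 19.35
eef_pos: [512.3, 15.8, 23.6]
tcp_rot: [-1.571, -0.0, 0.051]
ft_force: [-0.0, 0.4, -1.5]
opening: 0.23
t: 19.55
eef_pos: [512.5, 12.9, 23.6]
tcp_rot: [-1.571, -0.0, 0.051]
ft_force: [-0.1, 0.2, -1.8]
opening: 0.227
t: 19.75
eef_pos: [512.6, 10.9, 23.6]
tcp_rot: [-1.571, -0.0, 0.051]
ft_force: [1.6, 1.6, -2.5]
opening: 0.227
```

```bash
python3 -m inch '[0,0,-0.001,0,0,0,1]'; python3 -m inch '[0,0,-0.001,0,0,0,1]'
```

```text
t: 19.85
eef_pos: [512.7, 10.0, 23.6]
tcp_rot: [-1.571, -0.0, 0.051]
ft_force: [0.9, 0.9, -2.0]
opening: 0.227
t: 19.95
eef_pos: [512.7, 8.9, 23.6]
tcp_rot: [-1.571, -0.0, 0.051]
ft_force: [1.3, 2.1, -1.8]
opening: 0.225
```

```bash
for i in 1; do python3 -m inch '[0,0,-0.001,0,0,0,1]'; python3 -m inch '[0,0,-0.001,0,0,0,1]'; python3 -m inch '[0,0,-0.001,0,0,0,1]'; done
python3 - <<'E'
from h import *
t=shot('top','t15')
b=cv2.resize(t['pixels'][150:235,270:410],None,fx=5.5,fy=5.5,interpolation=cv2.INTER_CUBIC);cv2.imwrite('pics/c15.png',b)
E
```

```text
t: 20.05
eef_pos: [512.7, 8.0, 23.6]
tcp_rot: [-1.571, -0.0, 0.051]
ft_force: [1.3, 1.6, -2.2]
opening: 0.23
t: 20.15
eef_pos: [512.7, 6.9, 23.6]
tcp_rot: [-1.571, -0.0, 0.051]
ft_force: [1.1, 1.7, -2.2]
opening: 0.229
t: 20.25
eef_pos: [512.8, 5.9, 23.6]
tcp_rot: [-1.571, -0.0, 0.051]
ft_force: [1.4, 2.6, -1.9]
opening: 0.235
```

View pics/c15.png

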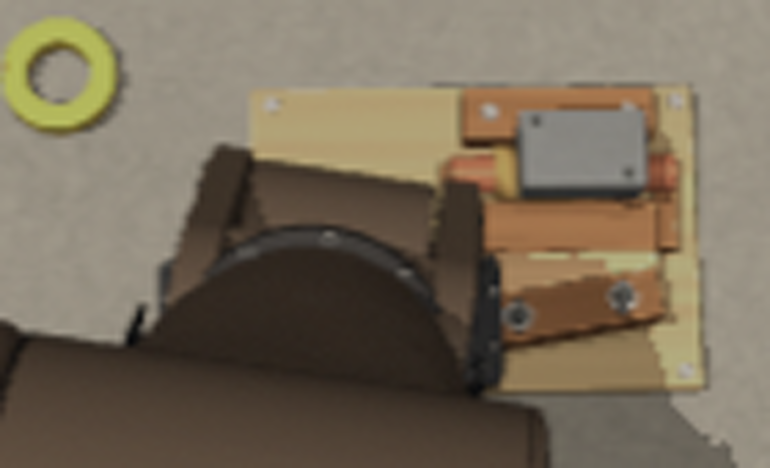

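```bash
python3 -m inch '[0,0,-0.0005,0,0,0,1]'|grep -E 'eef|ft'; python3 -m inch '[0,0,-0.0005,0,0,0,1]'|grep -E 'eef|ft'; python3 -m inch '[0,0,-0.0005,0,0,0,1]'|grep -E 'eef|ft'; python3 -m inch '[0,0,-0.0005,0,0,0,1]'|grep -E 'eef|ft'
```

```text
eef_pos: [512.8, 5.4, 23.7]
ft_force: [1.8, 2.0, -2.0]
eef_pos: [512.9, 5.0, 23.6]
ft_force: [0.9, 1.4, -2.3]
eef_pos: [512.9, 4.5, 23.6]
ft_force: [0.4, 1.7, -2.0]
eef_pos: [512.9, 4.0, 23.6]
ft_force: [0.9, 2.1, -2.4]
```

```bash
for i in 1; do python3 -m inch '[0,0,-0.0005,0,0,0,1]'|grep -E 'eef|ft'; python3 -m inch '[0,0,-0.0005,0,0,0,1]'|grep -E 'eef|ft'; python3 -m inch '[0,0,-0.0005,0,0,0,1]'|grep -E 'eef|ft'; python3 -m inch '[0,0,-0.0005,0,0,0,1]'|grep -E 'eef|ft';  python3 -m inch '[0,0,-0.0005,0,0,0,1]'|grep -E 'eef|ft'; python3 -m inch '[0,0,-0.0005,0,0,0,1]'|grep -E 'eef|ft'; done
```

```text
eef_pos: [512.9, 3.4, 23.6]
ft_force: [0.8, 2.2, -2.5]
eef_pos: [513.0, 2.9, 23.6]
ft_force: [0.3, 2.0, -2.3]
eef_pos: [513.0, 2.4, 23.6]
ft_force: [1.2, 1.2, -1.9]
eef_pos: [513.0, 1.9, 23.6]
ft_force: [1.8, 1.4, -1.8]
eef_pos: [512.9, 1.6, 23.6]
ft_force: [0.8, 6.4, -1.1]
eef_pos: [513.0, 1.2, 23.6]
ft_force: [1.4, 6.1, -2.2]
```

Resistance has started (6 N). From here I use finer steps.

```bash
python3 -m inch '[0,0,0,0,0,0,1]'|grep -E 'eef|ft'; python3 -m inch '[0,0,-0.0003,0,0,0,1]'|grep -E 'eef|ft';python3 -m inch '[0,0,0,0,0,0,1]'|grep -E 'eef|ft|op'
```

```text
eef_pos: [513.0, 1.2, 23.6]
ft_force: [0.8, 4.9, -2.1]
eef_pos: [513.1, 1.0, 23.6]
ft_force: [0.8, 6.1, -1.9]
eef_pos: [513.1, 1.0, 23.6]
ft_force: [1.4, 5.1, -2.5]
opening: 0.231
```

```bash
python3 -m inch '[0,0,-0.0005,0,0,0,1]'|grep -E 'eef|ft';python3 -m inch '[0,0,0,0,0,0,1]'|grep -E 'eef|ft|op';python3 -m inch '[0,0,-0.0004,0,0,0,1]'|grep -E 'eef|ft';python3 -m inch '[0,0,0,0,0,0,1]'|grep -E 'eef|ft|op'
```

```text
eef_pos: [513.1, 0.5, 23.6]
ft_force: [0.6, 5.5, -2.2]
eef_pos: [513.2, 0.5, 23.6]
ft_force: [1.1, 5.3, -2.1]
opening: 0.229
eef_pos: [513.2, 0.1, 23.6]
ft_force: [2.5, 6.1, -2.0]
eef_pos: [513.2, 0.1, 23.6]
ft_force: [1.9, 6.0, -2.2]
opening: 0.231
```

```bash
python3 -m inch '[0,0,-0.0005,0,0,0,1]'|grep -E 'eef|ft';python3 -m inch '[0,0,-0.0005,0,0,0,1]'|grep -E 'eef|ft|op';python3 -m inch '[0,0,-0.0005,0,0,0,1]'|grep -E 'eef|ft';python3 -m inch '[0,0,0,0,0,0,1]'|grep -E 'eef|ft|op'
python3 - <<'E'
from h import *
s=env.state();print(s['moment'])
shot('wrist','w16');t=shot('top','t16')
b=cv2.resize(t['pixels'][150:235,270:410],None,fx=5.5,fy=5.5,interpolation=cv2.INTER_CUBIC);cv2.imwrite('pics/c16.png',b)
E
```

```text
eef_pos: [513.3, -0.3, 23.7]
ft_force: [1.8, 6.4, -2.3]
eef_pos: [513.4, -0.9, 23.7]
ft_force: [1.9, 6.3, -3.5]
opening: 0.232
eef_pos: [513.5, -1.4, 23.7]
ft_force: [2.9, 5.5, -2.0]
eef_pos: [513.5, -1.4, 23.7]
ft_force: [2.4, 5.8, -2.8]
opening: 0.23
[ 1.14307715 -0.43640881  0.31776952]
```

View pics/w16.png

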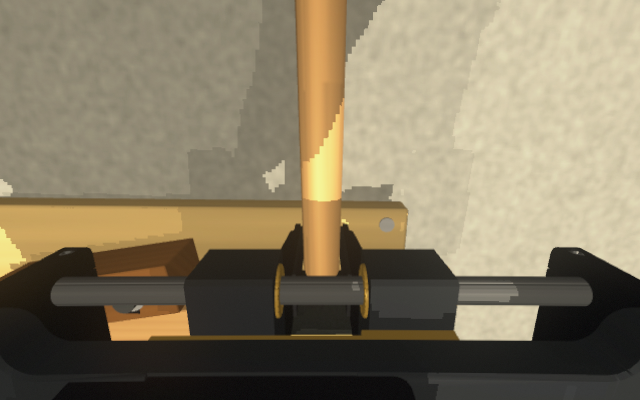

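View pics/c16.png

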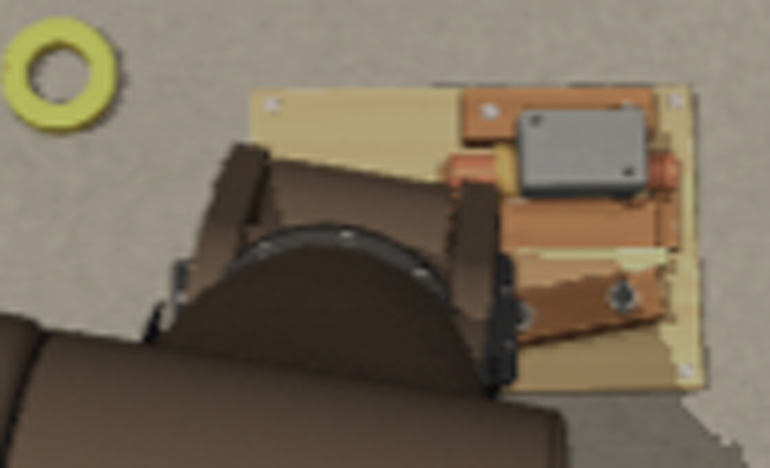

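```bash
for i in 1; do python3 -m inch '[0,0,-0.0005,0,0,0,1]'|grep -E 'eef|ft'; python3 -m inch '[0,0,-0.0005,0,0,0,1]'|grep -E 'eef|ft'; python3 -m inch '[0,0,-0.0005,0,0,0,1]'|grep -E 'eef|ft'; python3 -m inch '[0,0,-0.0005,0,0,0,1]'|grep -E 'eef|ft';  done
```

```text
eef_pos: [513.4, -1.6, 23.7]
ft_force: [1.7, 12.9, -1.9]
eef_pos: [513.3, -1.8, 23.7]
ft_force: [1.7, 15.3, -0.8]
eef_pos: [513.1, -2.0, 23.6]
ft_force: [1.0, 19.9, -1.4]
eef_pos: [512.8, -2.2, 23.6]
ft_force: [0.5, 19.8, 0.9]
```

The force rises steeply to about 20 N with almost no travel, so the wedge is seated. I back off and look.

```bash
python3 -m inch '[0,0,0,0,0,0,1]'|grep -E 'eef|ft'; python3 -m inch '[0,0,0.002,0,0,0,1, 0,0,0.01,0,0,0,1, 0,0,0.03,0,0,0,1, 0,0,0.045,0,0,0,1, 0,0,0.045,0,0,0,1, 0,0,0.01,0,0,0,1, 0,0,0,0,0,0,1]'
python3 - <<'E'
from h import *
shot('wrist','w17');t=shot('top','t17');shot('side','s17')
b=cv2.resize(t['pixels'][150:235,270:410],None,fx=5.5,fy=5.5,interpolation=cv2.INTER_CUBIC);cv2.imwrite('pics/c17.png',b)
E
```

```text
eef_pos: [512.8, -2.2, 23.6]
ft_force: [0.8, 19.7, -0.3]
t: 23.7
eef_pos: [505.6, 139.6, 23.6]
tcp_rot: [-1.571, 0.0, 0.054]
ft_force: [0.5, -0.6, -1.9]
opening: 0.231
```

View pics/c17.png

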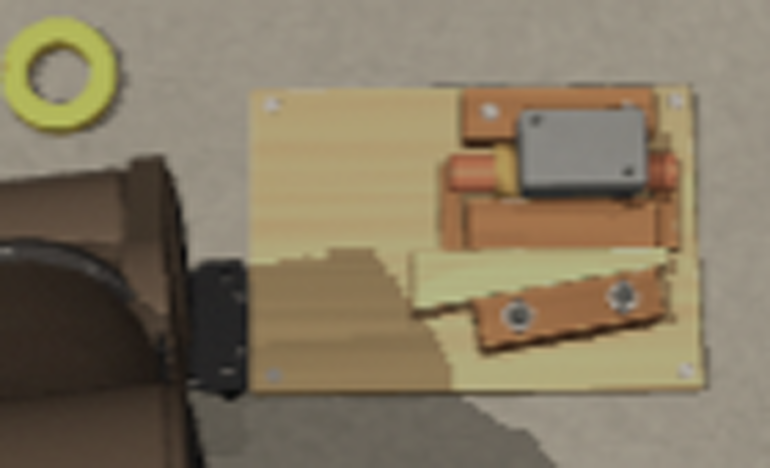

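View pics/w17.png

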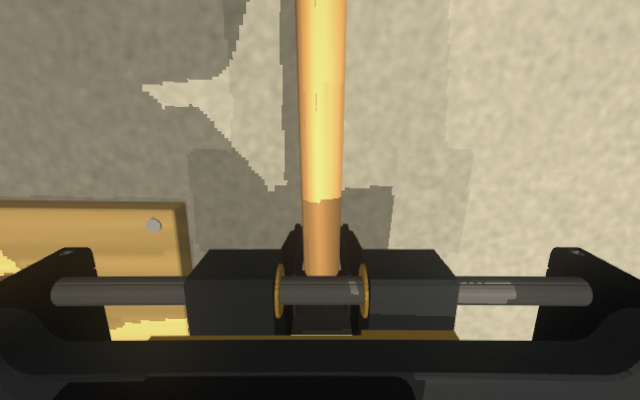

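The top view shows the wedge filling the slot against both jaw and cleat (butt at (412,285), tip at (668,260)), with the jaw against the valve. I tap once more to confirm it goes no further.

```bash
python3 -m inch '[0,0,-0.02,0,0,0,1, 0,0,-0.04,0,0,0,1, 0,0,-0.04,0,0,0,1, 0,0,-0.025,0,0,0,1, 0,0,-0.005,0,0,0,1, 0,0,0,0,0,0,1]'
```

```text
t: 24.45
eef_pos: [512.6, 6.7, 23.6]
tcp_rot: [-1.571, 0.0, 0.048]
ft_force: [-0.2, -0.3, -2.7]
opening: 0.23
```

```bash
python3 -m inch '[0,0,-0.002,0,0,0,1,0,0,-0.002,0,0,0,1]'|grep -E 'eef|ft'; python3 -m inch '[0,0,-0.001,0,0,0,1]'|grep -E 'eef|ft'; python3 -m inch '[0,0,-0.001,0,0,0,1]'|grep -E 'eef|ft'; python3 -m inch '[0,0,-0.001,0,0,0,1]'|grep -E 'eef|ft'
```

```text
eef_pos: [512.8, 4.9, 23.6]
ft_force: [0.1, -0.1, -1.8]
eef_pos: [512.9, 3.8, 23.6]
ft_force: [0.2, -0.4, -1.8]
eef_pos: [513.0, 2.7, 23.6]
ft_force: [0.7, -0.6, -1.3]
eef_pos: [513.0, 1.6, 23.6]
ft_force: [-0.3, -0.7, -1.6]
```

```bash
python3 -m inch '[0,0,-0.0005,0,0,0,1]'|grep -E 'eef|ft'; python3 -m inch '[0,0,-0.0005,0,0,0,1]'|grep -E 'eef|ft'; python3 -m inch '[0,0,-0.0005,0,0,0,1]'|grep -E 'eef|ft'; python3 -m inch '[0,0,-0.0005,0,0,0,1]'|grep -E 'eef|ft'
```

```text
eef_pos: [513.1, 0.9, 23.6]
ft_force: [0.1, 0.2, -2.3]
eef_pos: [513.1, 0.3, 23.6]
ft_force: [-0.2, 0.3, -1.7]
eef_pos: [513.1, -0.2, 23.6]
ft_force: [0.2, -0.4, -1.6]
eef_pos: [513.2, -0.8, 23.6]
ft_force: [0.7, 0.1, -2.5]
```

```bash
python3 -m inch '[0,0,-0.0005,0,0,0,1]'|grep -E 'eef|ft'; python3 -m inch '[0,0,-0.0005,0,0,0,1]'|grep -E 'eef|ft'
```

```text
eef_pos: [513.2, -1.3, 23.6]
ft_force: [0.3, -0.6, -2.6]
eef_pos: [513.1, -1.6, 23.6]
ft_force: [-0.6, 5.2, -1.1]
```

```bash
python3 -m inch '[0,0,-0.0005,0,0,0,1]'|grep -E 'eef|ft'; python3 -m inch '[0,0,-0.0005,0,0,0,1]'|grep -E 'eef|ft';python3 -m inch '[0,0,-0.0004,0,0,0,1]'|grep -E 'eef|ft'
```

```text
eef_pos: [513.0, -1.7, 23.6]
ft_force: [-0.9, 8.6, -0.8]
eef_pos: [512.9, -1.9, 23.6]
ft_force: [-1.3, 13.3, -0.7]
eef_pos: [512.7, -1.9, 23.6]
ft_force: [-0.2, 15.8, -0.1]
```

```bash
python3 -m inch '[0,0,-0.0004,0,0,0,1]'|grep -E 'eef|ft'; python3 -m inch '[0,0,0.002,0,0,0,1, 0,0,0.01,0,0,0,1, 0,0,0.03,0,0,0,1, 0,0,0.045,0,0,0,1, 0,0,0.045,0,0,0,1, 0,-0.02,0.02,0,0,0,1, 0,-0.03,0.04,0,0,0,1, 0,-0.03,0.04,0,0,0,1, 0,0,0.045,0,0,0,1, 0,0,0.045,0,0,0,1]'
python3 - <<'E'
from h import *
plan((508.8,376.2,60),12.5)
E
```

```text
eef_pos: [512.6, -2.1, 23.6]
ft_force: [-1.4, 19.2, 0.3]
t: 26.95
eef_pos: [496.5, 320.2, 104.9]
tcp_rot: [-1.57, -0.002, 0.051]
ft_force: [1.0, -0.7, -2.8]
opening: 0.228
tool shift m [0.0151 0.0449 0.0552] turn deg [-0.04 -9.59  0.11] tcp [496.5 320.2 104.9] yaw 2.91
```

```bash
python3 -m inch '[0.01,0,0.02,0,0,0,1, 0,0.02,0.015,0,0,0,1, 0,0.03,0,0,0,0,1, 0,0.025,0,0,0,0,1, 0,0.012,0,0,0,0,1, 0,0.005,0,0,0,0,1, 0,0,0,0,0,0,1]'
```

```text
t: 27.65
eef_pos: [505.0, 353.6, 11.7]
tcp_rot: [-1.571, 0.0, 0.051]
ft_force: [0.7, -0.6, -1.9]
opening: 0.23
```

Run:
```python
from h import *
s=shot('side','s20')
b=cv2.resize(s['pixels'][250:360,250:410],None,fx=4.8,fy=4.8,interpolation=cv2.INTER_CUBIC);cv2.imwrite('pics/c20.png',b)
print(env.state()['ft_force'],env.state()['eef_pos'])
```

```text
[ 0.1018693   0.8304745  -2.87702601] [505.33959354 353.70373372  12.35256666]
```

View pics/c20.png

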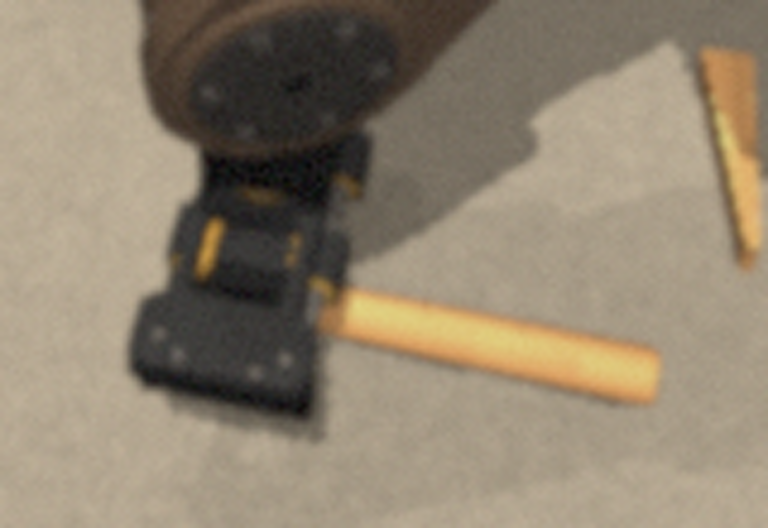

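The mallet is level, with its handle end at (650,375) close to the bench. I lower the last 6 mm and watch the force.

```bash
python3 -m inch '[0,0.003,0,0,0,0,1, 0,0.001,0,0,0,0,1]'|grep -E 'eef|ft'; python3 -m inch '[0,0.001,0,0,0,0,1, 0,0.001,0,0,0,0,1]'|grep -E 'eef|ft';  python3 -m inch '[0,0.0005,0,0,0,0,1, 0,0,0,0,0,0,1]'|grep -E 'eef|ft'
```

```text
eef_pos: [505.3, 353.7, 8.3]
ft_force: [0.3, -0.2, -2.3]
eef_pos: [505.1, 353.6, 5.9]
ft_force: [-1.0, 0.4, -2.1]
eef_pos: [505.1, 353.5, 5.6]
ft_force: [-0.4, -1.3, 3.1]
```

Touched down (force sign flipped). I open and retreat.

```bash
python3 -m inch '[0,0,0,0,0,0,-1, 0,0,0,0,0,0,-1, 0,0,0,0,0,0,-1, 0,0,0,0,0,0,-1, 0,0,0,0,0,0,-1, 0,0,0,0,0,0,-1, 0,0,0,0,0,0,-1, 0,0,0,0,0,0,-1, 0,0,0,0,0,0,-1, 0,0,0,0,0,0,-1]'
python3 -m inch '[0,-0.015,0,0,0,0,-1, 0,-0.03,0,0,0,0,-1, 0,-0.045,0,0,0,0,-1, 0,-0.045,0,0,0,0,-1, 0,-0.045,0,0,0,0,-1, 0,-0.03,0,0,0,0,-1, 0,0,0,0,0,0,-1]'
python3 - <<'E'
from h import *
t=shot('top','t22');w=shot('wrist','w22');s=shot('side','s22')
P=cloud(w);print(env.state()['eef_pos'])
b=cv2.resize(t['pixels'][150:235,300:420],None,fx=6.5,fy=6.5,interpolation=cv2.INTER_CUBIC);cv2.imwrite('pics/c22.png',b)
E
```

```text
t: 29.3
eef_pos: [505.0, 353.5, 5.1]
tcp_rot: [-1.571, -0.0, 0.051]
ft_force: [-0.3, 0.2, -0.0]
opening: 0.981
t: 30.0
eef_pos: [506.1, 354.2, 221.0]
tcp_rot: [-1.567, -0.008, 0.051]
ft_force: [-0.4, 0.4, -1.1]
opening: 0.999
[504.52304678 353.24815601 215.08192821]
```

View pics/t22.png

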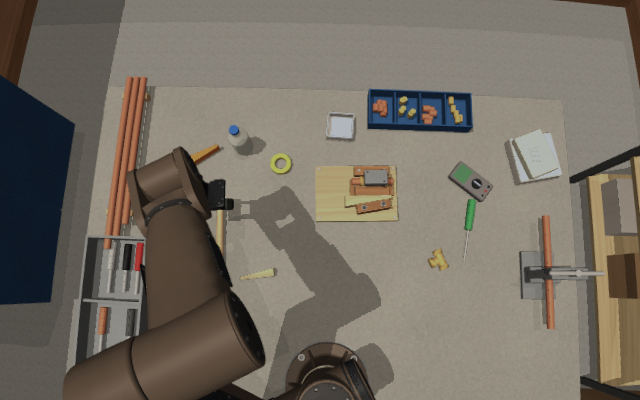

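View pics/w22.png

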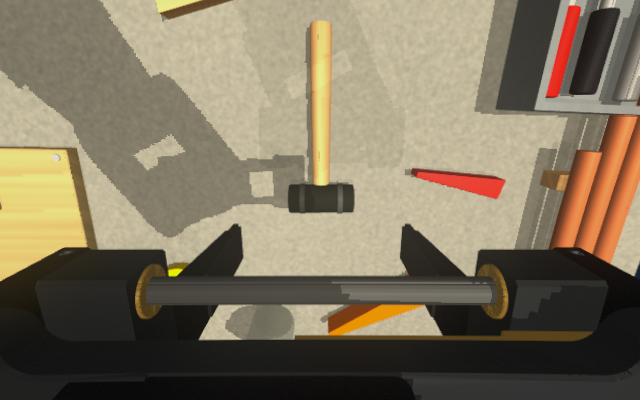

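View pics/c22.png

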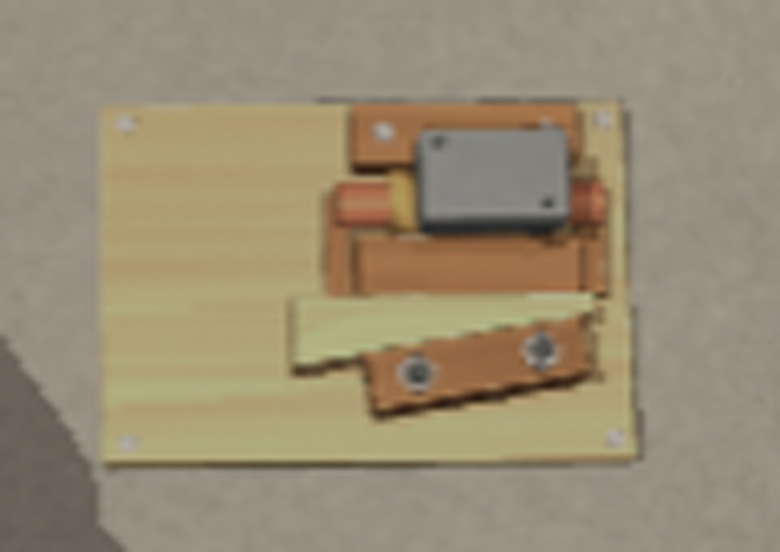

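The wedge sits seated in the slot (butt (293,330), tip (595,300) in the crop) and the valve stands upright against the stop. The mallet lies flat on the bench (wrist view head (320,198)), the bystanders are unmoved and the arm is clear, so I hand the job in.

```bash
python3 -m inch '[0,0,0,0,0,0,-1, 0,0,0,0,0,0,-1, 0,0,0,0,0,0,-1]'
python3 - <<'E'
from cell import env
print(env.state()['qvel'].round(3)); print(env.job_done())
E
```

```text
t: 30.45
eef_pos: [504.8, 353.4, 214.3]
tcp_rot: [-1.571, 0.001, 0.051]
ft_force: [0.5, -0.5, -0.1]
opening: 0.999
[ 0.001 -0.001 -0.004  0.002 -0.001 -0.   ]
the job is handed in; nothing more can be done
None
```

The valve is clamped: I set the large pale wedge thin end first in the slot mouth, let go, and drove it home with the rubber mallet. The job was handed in at 30.5 s of the 72 s allowed, and no verdict was reported.

- **Driving the wedge:** I pressed it in with small, slow mallet pushes rather than swung taps. The force went from about 2 N (taking up jaw slack) to 6 N (probably the valve sliding to its stop), then rose steeply to about 19.5 N and the wedge stopped.
- **Confirming it was tight:** A second press to about 19 N met the wedge at the same place, with no further travel. The highest wrist reading was 19.9 N, well under the 30 N limit.
- **Last pictures:** The wedge is in line between cleat and jaw, with its tip near jig x 55 mm. The jaw is against the valve, and the valve is upright against its stop. The mallet lies flat on the bench close to where it started, the bystanders show no visible movement, and the arm is clear.
- **Not measured:** The jaw's grip on the valve cannot be read directly. I estimate about 24 N from the push force, against the 14 N needed.
- **Small disagreements:** The board measured about 5 mm too narrow in one wrist picture. The mallet handle's direction differed by about 1.6° between two readings. Neither affected the work.

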